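# Load the bead cooling box

## Task

Open the cooling box: tip its lid up by the handle to about 20 degrees while its opposite edge still rests on the rim, then lift it off and lay it flat on the cork mat, handle up. Gently lay every beaded mandrel that is on the bench across the two brass rails in the box, one to a pair of notches, with its rod in the matching notch of both rails, then put the lid back so that it sits fully down on the rim the way it was. Leave the black graphite block where it stands, and do not drop or fling the beads.

Things in the scene. Friction and masses are not known exactly. Their poses are not given: they have to be found in the camera images.
- box: Open-topped steel cooling box, fixed to the bench, 182 x 248 mm outside, 62 mm high, walls and floor 6 mm. Origin: centre of its underside; x across its short side (pointing away from the robot, up to about 10 degrees off), y along its long side. Two narrow brass rails inside run along y.
- rack (a point): Middle of the rack in the box, axes as the box. Rails 8 mm thick at x = -50 and +50 mm, tops 4 mm below this point; pointed teeth on both at y = -96, -48, 0, 48, 96 mm (peaks 14 mm above this point) leave four V-sided pairs of notches at y = -72, -24, 24, 72 mm. A rod lying in a pair has its axis level with this point, 40 mm above the bench.
- lid: Loose aluminium lid, plate 190 x 256 x 6 mm, about 0.3 kg, lying on the box's rim with its x, y along the box's. Origin: centre of the plate's underside (62 mm above the bench when seated, 12 mm when lying on the mat). Beneath it a locating lip 8 mm deep, 160 x 226 mm outside, drops inside the walls with 5 mm play all round.
- lid_handle (a point): Centre of the lid's wooden handle bar, 65 mm from the lid's centre towards its +x side (the edge away from the robot), 36 mm above the plate's underside. The bar is 14 mm thick (x), 100 mm long (y), 18 mm high, on two end posts with a 21 mm gap beneath it.
- lid_heel (a point): Middle of the lid's edge across from the handle (towards the robot), at the underside, over the outer face of the box wall.
- rim_heel (a point): Middle of the top outer edge of the box wall nearest the robot, 62 mm above the bench; the lid's heel tips on it.
- mat: Cork mat, fixed, 220 x 280 x 4 mm, the place to put the lid down. Origin: centre of its underside; long side along y.
- marver: Black graphite block with a steel plate, 75 x 36 x 33 mm, 0.45 kg, standing among the beads; not part of the job. Origin: centre of its underside.
- bead1: Mandrel with a big square glass bead (blue with a white band): steel rod 8 mm thick, 140 mm long, through the middle of a bead 40 mm long and 28 x 28 mm across, 90 g. Origin: middle of the bead, on the rod's axis; x along the rod. It lies on the bench with the origin 14 mm up. Absent in some starts.
- bead2: Mandrel with a big square glass bead (red with a yellow band): steel rod 8 mm thick, 140 mm long, through the middle of a bead 40 mm long and 28 x 28 mm across, 90 g. Origin: middle of the bead, on the rod's axis; x along the rod. It lies on the bench with the origin 14 mm up. Absent in some starts.
- bead3: Mandrel with a big square glass bead (green with a white band): steel rod 8 mm thick, 140 mm long, through the middle of a bead 40 mm long and 28 x 28 mm across, 90 g. Origin: middle of the bead, on the rod's axis; x along the rod. It lies on the bench with the origin 14 mm up. Absent in some starts.
- bead4: Mandrel with a big square glass bead (orange with a blue band): steel rod 8 mm thick, 140 mm long, through the middle of a bead 40 mm long and 28 x 28 mm across, 90 g. Origin: middle of the bead, on the rod's axis; x along the rod. It lies on the bench with the origin 14 mm up. Absent in some starts.
There are look-alikes about, which are no part of the job. What is shaped like the bead4 but pink or purple is not meant.

How it is judged:
By the outcome, as a careful person would: the job done as asked, in the order asked, and still so for the second after the job is handed in, with the robot touching nothing.
Of bead1, bead2, bead3, bead4 only 2 to 4 are there at a start; the rules pass over those that are not, and their reading is None.
At some moment in a run one of bead1, bead2, bead3, bead4 may be knocked a few centimetres aside while the robot is not near it.
It also fails if it takes over 210 s, if anything falls off the work surface, if the arm or the gripper's body presses on something with over 40 N, if the wrist force passes 120 N, or if a joint passes its speed limit or range.

## Robot

A 6-joint arm with a two-finger parallel gripper is mounted at the origin on the work surface. World frame = base frame: x ahead of the robot, y to its left, z up, the work surface at z = 0. Lengths are in m, angles in degrees, forces in N, time in s.
With the tool pointing down it reaches from about 0.4 to 0.825 m from the base axis. Payload 7 kg.
Tool frame: the origin (TCP) lies midway between the tips of the shut fingers; the grasp point (between the pads) lies 19 mm behind it; z points along the fingers, y is the line along which they close (so a half turn about z gives the same grasp; the last joint's range is limited). The gripper opens to 88 mm and grips with 3 to 60 N. Pads are 19 mm wide; open, the fingers measure 130 mm over their backs; the gripper's body (78 mm by 193 mm) begins 47 mm behind the grasp point.
Start: joints at [-50.071, 20.546, 0.682, 0, -70.136, -16.507], TCP at [0.268, -0.619, 0.227] pointing down, gripper open.
Joint ranges: [-176.03, 176.03], [-82.01, 121.73], [-58.28, 71.71], [-173.87, 95.51], [-174.79, -0.11], [-173.66, 173.66]. Speed limits (degrees/s): [136.94, 136.94, 172.46, 180, 180, 180].

## Interface

Orientations are given as [roll, pitch, yaw] about the fixed x, y, z axes, in that order (R = Rz(yaw) Ry(pitch) Rx(roll)).
In Python, from plant import get_state, optics, order gives the robot as it stands. The module is installed in compiled form; this text tells all that it offers.
- The arm moves only by the tool send_rows, never from a script. Its argument "moves" is a list of rows, each an object with "slide": the shift along the tool's x, y, z as a fraction of full scale, a list of three; "turn": the turn about the tool's z as a fraction of full scale; "gripper": the opening, from 0 (shut) to 1 (fully open). A call has exactly 5 rows; each row is the pose to reach, as a shift and turn from the pose commanded when the call began, along the tool's axes at that moment; what a row does not reach only later rows make up. Full scale, the value 1, is 150 mm for a shift and 90 degrees for a turn. A row lasts 1/12 s, in which the tool goes at most 41.7 mm and 7.16 degrees, less where a joint would pass 70% of its speed; a pose out of reach is approached as far as the arm can. A call with a number of a shift or a turn outside -1 to 1 is refused whole. A call with a gripper value outside its range is refused whole. The fingers move at their own pace and stop on an object; "newtons" is the grip in N (left out, the last holds). Time passes only in rows, so rows that repeat a pose let the fingers close, or fill a call up. It gives the time, the measured TCP pose, the force, the opening and the grip force at its end, in the units of the state.
- get_state(): the state, without advancing time (a new reading comes with each control period).
- optics.capture(name): name is "scene" or "top" or "wrist"; returns a dict with "img" (400x640x3 uint8, red, green, blue), "intrinsics" (3x3 intrinsics, pixels), "origin" and "attitude" of the camera in the world. Camera axes: x right, y down, z forward; pixel columns grow to the right and rows downward; lengths in m; the calibration is good to about 2 mm. A picture is of the moment at which its call begins. There is no depth.
- order.close_job(): hands the job in; it is judged then, once.
Trained networks look in the newest picture that a camera, given by its name, has taken for a name from the list of things; names that differ only in an ending like _2 or _b are one class to them, and where a whole thing is asked for, a point or a joint stands for the part that bears it (a point fixed in the world has none). Each returns a list of dicts, best first, with "p" (0 to 1); they miss things now and then, are a little off and sometimes report something else, mostly with a low value. They report only what shows in the picture. A call takes as long as a camera call. They do not tell look-alikes from the thing itself.
- optics.look_for(camera, name): "location" ([x, y, z] in m, in world coordinates, good to about 4 mm: the middle of the surface that is visible of it).
The state is a dict: "time_s": time; "joints": joint angles; "qd": joint speeds; "joint_torque": joint torques, N m; "tcp_pos": TCP position; "eef_rot": TCP orientation; "contact_force": force on the tool from outside, world axes, zero at the start; "moment": the same for the moment, N m; "gripper_width": finger opening in m; "gripper_force": force on a finger pad.
Only numpy, scipy, OpenCV 4.12 (cv2) and the standard library are available. Lean on these libraries where they do the work, as an engineer would, in place of code of your own. Each camera call takes 0.05 s, during which the arm holds its last target. There are 200 camera calls.

## Working session

There is one attempt and no reset: what is moved stays moved. The work goes in short steps, Python scripts to look and compute and a tool call to move; the robot and the scene stay as the last step left them, time stands still between calls to the robot, and variables do not carry over. Pictures are saved under pics/ and viewed, at most 14 in all, crops included, and the job is handed in when it is done.

Besides the shell and the picture viewer there is one more tool, called after "Request:" as name(argument=value, ...) on one line, values as JSON. send_rows: Moves the arm, as the interface text tells. Shift numbers are shares of 150 mm and turn numbers shares of 90 degrees, none past 1 either way. Its arguments: {"type":"object","properties":{"moves":{"type":"array"},"newtons":{"type":"number"}},"required":["moves"]}

```bash
mkdir -p pics
cat > h.py <<'E'
from plant import get_state, optics, order
import numpy as np, cv2
from scipy.spatial.transform import Rotation as R
def cap(n,f=None):
    c=optics.capture(n)
    if f: cv2.imwrite('pics/'+f,cv2.cvtColor(c['img'],cv2.COLOR_RGB2BGR))
    return c
def rotm(a):
    a=np.array(a)
    if a.shape==(3,3): return a
    return R.from_euler('xyz',a,degrees=True).as_matrix() if a.size==3 else R.from_quat(a).as_matrix()
def pix2w(c,u,v,z):
    d=rotm(c['attitude'])@np.linalg.inv(c['intrinsics'])@np.array([u,v,1.]); o=np.array(c['origin'])
    return o+d*(z-o[2])/d[2]
def w2pix(c,p):
    q=np.array(c['intrinsics'])@(rotm(c['attitude']).T@(np.array(p)-c['origin'])); return q[:2]/q[2]
E
python3 - <<'E'
from h import *
np.set_printoptions(precision=4,suppress=True)
s=get_state(); print(s)
for n in ['top','scene']:
    c=cap(n,n+'0.png'); print(n,c['intrinsics'],c['origin'],c['attitude'])
    for t in ['box','lid','lid_handle','lid_heel','rim_heel','mat','marver','bead1','bead2','bead3','bead4']:
        r=optics.look_for(n,t); print(t,[(np.round(x['location'],3).tolist(),round(x['p'],2)) for x in r])
E
```

```text
{'time_s': 0.0, 'joints': array([-50.0698,  20.5934,   0.6336,  -0.0203, -70.1367, -16.5077]), 'qd': array([-0.0381,  0.0159,  0.0191,  0.1394,  0.0388, -0.0195]), 'joint_torque': array([  0.0019, -58.2714,  29.3062,   6.9974,   0.0069,  -0.0002]), 'tcp_pos': array([ 0.2681, -0.6189,  0.2256]), 'eef_rot': array([ 179.902 ,   -0.0091, -156.5844]), 'contact_force': array([ 1.1305, -0.0122,  0.7796]), 'moment': array([0.0337, 0.0458, 0.0267]), 'gripper_force': 0.0, 'gripper_width': 0.08748512481830652}
top [[464.8668   0.     325.6532]
 [  0.     464.8668 198.6758]
 [  0.       0.       1.    ]] [ 0.3306 -0.0043  1.1391] [-174.1248    1.0856  -90.5574]
box [([0.467, 0.164, 0.018], 0.56)]
lid [([0.514, 0.288, 0.069], 0.59), ([0.649, -0.054, 0.03], 0.52)]
lid_handle [([0.511, 0.291, 0.068], 0.88)]
lid_heel [([0.513, 0.29, 0.07], 0.87)]
rim_heel [([0.465, 0.169, 0.018], 0.81)]
mat [([0.515, -0.318, 0.006], 0.77)]
marver [([0.644, -0.057, 0.032], 0.56)]
bead1 [([0.48, -0.007, 0.03], 0.84), ([0.47, 0.09, 0.028], 0.79), ([0.469, -0.077, 0.032], 0.75), ([0.232, 0.336, 0.03], 0.73), ([0.314, 0.
[... 1314 characters left out ...]
068, 0.024], 0.62)]
bead2 [([0.472, 0.098, 0.018], 0.89), ([0.492, -0.007, 0.015], 0.88), ([0.657, 0.048, 0.018], 0.85), ([0.267, -0.219, 0.016], 0.72), ([0.233, 0.336, 0.023], 0.69), ([0.318, 0.165, 0.017], 0.64), ([0.479, -0.068, 0.024], 0.62)]
bead3 [([0.472, 0.098, 0.018], 0.89), ([0.492, -0.007, 0.015], 0.88), ([0.657, 0.048, 0.018], 0.85), ([0.267, -0.219, 0.016], 0.72), ([0.233, 0.336, 0.023], 0.69), ([0.318, 0.165, 0.017], 0.64), ([0.479, -0.068, 0.024], 0.62)]
bead4 [([0.472, 0.098, 0.018], 0.89), ([0.492, -0.007, 0.015], 0.88), ([0.657, 0.048, 0.018], 0.85), ([0.267, -0.219, 0.016], 0.72), ([0.233, 0.336, 0.023], 0.69), ([0.318, 0.165, 0.017], 0.64), ([0.479, -0.068, 0.024], 0.62)]
```

View pics/top0.png

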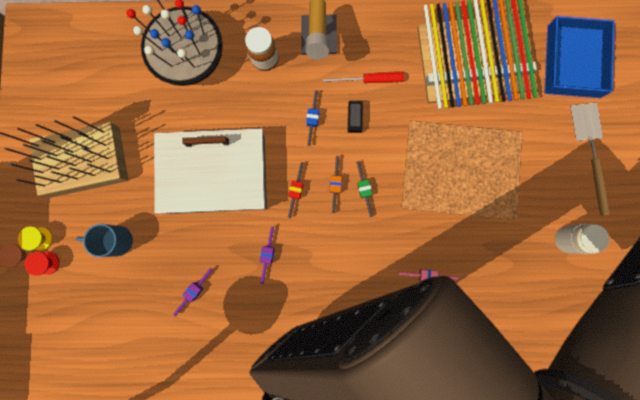

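View pics/scene0.png

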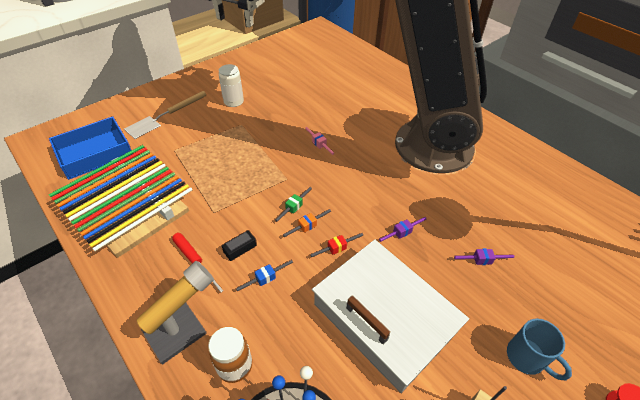

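Top view: lid centre about (209,170) px with its handle at the +x edge (206,140), mat (462,169), beads blue (314,117), red (296,189), orange (336,184) and green (365,188), block (356,116). The purple and pink ones are look-alikes. The scene view shows the same layout.

```bash
cat >> h.py <<'E'
def rect(c,mask,z):
    """min-area rect of biggest blob of mask, at height z -> centre, long-axis yaw (deg, -90..90), sizes"""
    n,l,st,_=cv2.connectedComponentsWithStats(mask.astype(np.uint8)); k=1+st[1:,4].argmax()
    cs,_=cv2.findContours((l==k).astype(np.uint8),0,1)
    p=np.array([pix2w(c,u,v,z)[:2] for u,v in cs[0][:,0]])
    (x,y),(w,h),a=cv2.minAreaRect((p*1000).astype(np.float32))
    if w<h: w,h,a=h,w,a+90
    return np.array([x,y])/1000,(a+90)%180-90,(w,h)
HUE=dict(bead1=(105,118),bead2=(0,6),bead3=(50,80),bead4=(9,20))
def hsv(c): return cv2.cvtColor(c['img'],cv2.COLOR_RGB2HSV)
def rod(c,xy,zr=.014):
    """refine bead: dark rod pixels near xy -> line centre and yaw"""
    H=hsv(c); u0,v0=w2pix(c,[*xy,zr]); 
    f=np.linalg.norm(w2pix(c,[xy[0]+.08,xy[1],zr])-[u0,v0])
    yy,xx=np.mgrid[:400,:640]; near=np.hypot(xx-u0,yy-v0)<f
    m=near&(H[...,1]<110)&(H[...,2]<175)
    return m
def tool(st):
    return np.array(st['tcp_pos']),st['eef_rot'][2]
def plan(p0,yaw0,p1,yaw1):
    """slide & turn fractions from pose to pose (tool down)"""
    M=R.from_euler('xyz',[180,0,yaw0],degrees=True).as_matrix()
    s=M.T@(np.array(p1)-p0)/.15; t=-((yaw1-yaw0+180)%360-180)/90
    return np.round(s,3),round(t,3)
E
python3 - <<'E'
from h import *
np.set_printoptions(precision=4,suppress=True)
c=cap('top'); H=hsv(c)
for u,v in [(209,170),(206,140),(462,169),(314,117),(296,189),(336,184),(365,188),(293,205),(268,255)]: print((u,v),H[v,u])
m=(H[...,1]<60)&(H[...,2]>150); m[:100]=0;m[:,:140]=0;m[:,290:]=0
m2=cv2.morphologyEx(m.astype(np.uint8),cv2.MORPH_CLOSE,np.ones((25,25)))
print('lid',rect(c,m2,.068))
h=(np.abs(H[...,0].astype(int)-8)<12)&(H[...,1]>80)&(H[...,2]<150);h[:130]=0;h[155:]=0;h[:,:175]=0;h[:,240:]=0
print('handle',rect(c,h,.107),h.sum())
for k,uv in dict(bead1=(314,117),bead2=(296,189),bead3=(365,188),bead4=(336,184)).items():
    x=pix2w(c,*uv,.028)[:2]; m=rod(c,x,.014); v,u=np.nonzero(m)
    p=np.array([pix2w(c,a,b,.014)[:2] for a,b in zip(u,v)])
    vx,vy,x0,y0=cv2.fitLine(p.astype(np.float32),cv2.DIST_L1,0,.01,.01).ravel()
    print(k,x,len(u),'line',x0,y0,np.degrees(np.arctan2(vy,vx)),p.min(0),p.max(0))
    cc=c['img'][int(uv[1])-35:uv[1]+35,uv[0]-35:uv[0]+35].copy(); 
    mm=m[int(uv[1])-35:uv[1]+35,uv[0]-35:uv[0]+35]; o=cc.copy(); o[mm]=[255,0,255]
    globals().setdefault('L',[]).append(np.vstack([cc,o]))
L=cv2.resize(np.hstack(L),None,fx=2.8,fy=2.8,interpolation=0)
cv2.imwrite('pics/b1.png',L[...,::-1])
E
```

```text
(209, 170) [ 25  38 220]
(206, 140) [ 10 176 119]
(462, 169) [ 14 167 196]
(314, 117) [ 53  11 216]
(296, 189) [ 29 238 220]
(336, 184) [114 139 178]
(365, 188) [ 46  15 223]
(293, 205) [ 11 132 112]
(268, 255) [108 201 190]
lid (array([0.5106, 0.2878]), -88.39003503322601, (253.99717712402344, 190.91383361816406))
handle (array([0.5739, 0.2883]), -86.51257824897766, (98.47535705566406, 17.403207778930664)) 320
bead1 [0.6465 0.0422] 126 line 0.6196992 0.051501766 -8.414058 [0.5825 0.0302] [0.7168 0.0627]
bead2 [0.4694 0.0869] 96 line 0.4668613 0.09099747 -13.762847 [0.4053 0.0731] [0.5353 0.164 ]
bead3 [ 0.4698 -0.0793] 145 line 0.45153546 -0.08178227 13.559174 [ 0.4032 -0.0949] [ 0.536  -0.0025]
bead4 [ 0.4804 -0.0097] 167 line 0.46429345 -0.00783521 -6.1331244 [ 0.4139 -0.0852] [0.5491 0.0073]
```

View pics/b1.png

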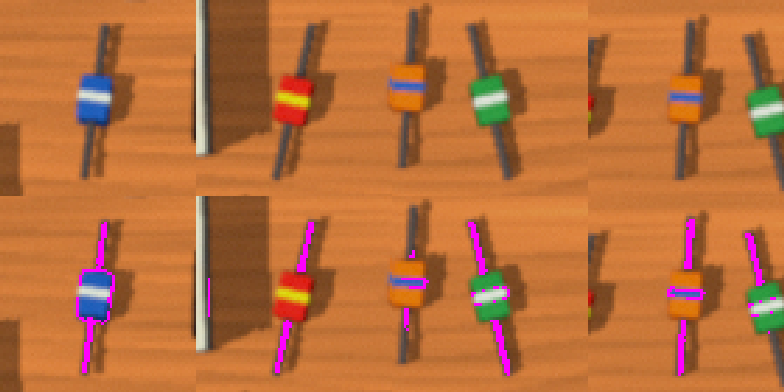

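The overlay shows the rod masks are good for each bead, with a few stray pixels on the lid edge and next bead. Lid centre is near (0.511, 0.288) with yaw about 1.7°. Next: route to the handle.

```bash
cat >> h.py <<'E'
def route(p0,yaw0,wps):
    """print calls (slide, turn) through waypoints [(x,y,z,yaw)], each call <=140 mm per axis/200 mm, 34 deg"""
    p=np.array(p0,float); y=yaw0
    for w in wps:
        d=np.array(w[:3])-p; dy=(w[3]-y+180)%360-180
        n=max(1,int(np.ceil(max(np.linalg.norm(d)/.148-1e-6,abs(dy)/35-1e-6))))
        for i in range(n):
            f=(i+1)/n; tgt=np.array(w[:3])-d*(1-f); ty=w[3]-dy*(1-f)
            s,t=plan(p,y,tgt,ty); print(s.tolist(),t,'->',np.round(tgt,3).tolist(),round(ty,1))
            M=R.from_euler('xyz',[180,0,y],degrees=True).as_matrix(); p=p+M@s*.15; y=y-t*90
E
python3 - <<'E'
from h import *
p,y=tool(get_state())
route([0.268,-.619,.227],-156.58,[(.575,.289,.2,-88.2)])
E
```

```text
[-0.612, 0.677, 0.026] -0.109 -> [0.312, -0.489, 0.223] -146.8
[-0.719, 0.563, 0.025] -0.108 -> [0.356, -0.36, 0.219] -137.0
[-0.803, 0.434, 0.026] -0.109 -> [0.4, -0.23, 0.215] -127.3
[-0.865, 0.291, 0.026] -0.108 -> [0.443, -0.1, 0.212] -117.5
[-0.902, 0.14, 0.026] -0.109 -> [0.487, 0.03, 0.208] -107.7
[-0.913, -0.015, 0.025] -0.108 -> [0.531, 0.159, 0.204] -98.0
[-0.897, -0.17, 0.026] -0.109 -> [0.575, 0.289, 0.2] -88.2
```

Request:
send_rows(moves=[{"slide": [-0.306, 0.338, 0.013], "turn": -0.055, "gripper": 0.5}, {"slide": [-0.612, 0.677, 0.026], "turn": -0.109, "gripper": 0.5}, {"slide": [-0.612, 0.677, 0.026], "turn": -0.109, "gripper": 0.5}, {"slide": [-0.612, 0.677, 0.026], "turn": -0.109, "gripper": 0.5}, {"slide": [-0.612, 0.677, 0.026], "turn": -0.109, "gripper": 0.5}])

```text
time_s: 1.67
tcp_pos: [0.3131, -0.4872, 0.2235]
eef_rot: [-179.9, 0.0, -146.6]
contact_force: [-0.3, 0.1, -1.2]
gripper_width: 0.0603
gripper_force: 0.0
```

Request:
send_rows(moves=[{"slide": [-0.24, 0.188, 0.008], "turn": -0.036, "gripper": 0.5}, {"slide": [-0.48, 0.375, 0.017], "turn": -0.072, "gripper": 0.5}, {"slide": [-0.719, 0.563, 0.025], "turn": -0.108, "gripper": 0.5}, {"slide": [-0.719, 0.563, 0.025], "turn": -0.108, "gripper": 0.5}, {"slide": [-0.719, 0.563, 0.025], "turn": -0.108, "gripper": 0.5}])

```text
time_s: 2.08
tcp_pos: [0.357, -0.3582, 0.2195]
eef_rot: [-179.9, 0.0, -136.9]
contact_force: [1.2, -1.1, -0.3]
gripper_width: 0.0439
gripper_force: 0.0
```

Request:
send_rows(moves=[{"slide": [-0.2, 0.108, 0.006], "turn": -0.027, "gripper": 0.5}, {"slide": [-0.4, 0.217, 0.013], "turn": -0.054, "gripper": 0.5}, {"slide": [-0.6, 0.325, 0.02], "turn": -0.08, "gripper": 0.5}, {"slide": [-0.803, 0.434, 0.026], "turn": -0.109, "gripper": 0.5}, {"slide": [-0.803, 0.434, 0.026], "turn": -0.109, "gripper": 0.5}])

```text
time_s: 2.5
tcp_pos: [0.4016, -0.2276, 0.2154]
eef_rot: [-179.9, 0.1, -126.9]
contact_force: [-0.3, 0.3, -0.3]
gripper_width: 0.0439
gripper_force: 0.0
```

Request:
send_rows(moves=[{"slide": [-0.216, 0.073, 0.006], "turn": -0.027, "gripper": 0.5}, {"slide": [-0.432, 0.146, 0.013], "turn": -0.054, "gripper": 0.5}, {"slide": [-0.649, 0.218, 0.02], "turn": -0.08, "gripper": 0.5}, {"slide": [-0.865, 0.291, 0.026], "turn": -0.108, "gripper": 0.5}, {"slide": [-0.865, 0.291, 0.026], "turn": -0.108, "gripper": 0.5}])

```text
time_s: 2.92
tcp_pos: [0.446, -0.0977, 0.2114]
eef_rot: [-179.9, 0.0, -117.2]
contact_force: [0.2, 0.3, -0.3]
gripper_width: 0.0436
gripper_force: 0.0
```

Request:
send_rows(moves=[{"slide": [-0.225, 0.035, 0.006], "turn": -0.027, "gripper": 0.5}, {"slide": [-0.45, 0.07, 0.013], "turn": -0.054, "gripper": 0.5}, {"slide": [-0.676, 0.105, 0.02], "turn": -0.08, "gripper": 0.5}, {"slide": [-0.902, 0.14, 0.026], "turn": -0.109, "gripper": 0.5}, {"slide": [-0.902, 0.14, 0.026], "turn": -0.109, "gripper": 0.5}])

```text
time_s: 3.33
tcp_pos: [0.4903, 0.0322, 0.2072]
eef_rot: [-179.9, 0.0, -107.5]
contact_force: [0.3, -0.7, -0.4]
gripper_width: 0.0439
gripper_force: 0.0
```

Request:
send_rows(moves=[{"slide": [-0.228, -0.004, 0.006], "turn": -0.027, "gripper": 0.5}, {"slide": [-0.456, -0.008, 0.013], "turn": -0.054, "gripper": 0.5}, {"slide": [-0.685, -0.011, 0.02], "turn": -0.08, "gripper": 0.5}, {"slide": [-0.913, -0.015, 0.025], "turn": -0.108, "gripper": 0.5}, {"slide": [-0.913, -0.015, 0.025], "turn": -0.108, "gripper": 0.5}])

```text
time_s: 3.75
tcp_pos: [0.5343, 0.1623, 0.2028]
eef_rot: [-180.0, -0.0, -97.8]
contact_force: [-0.1, -0.1, 0.4]
gripper_width: 0.044
gripper_force: 0.0
```

Request:
send_rows(moves=[{"slide": [-0.224, -0.042, 0.006], "turn": -0.027, "gripper": 0.5}, {"slide": [-0.45, -0.085, 0.013], "turn": -0.054, "gripper": 0.5}, {"slide": [-0.673, -0.128, 0.02], "turn": -0.08, "gripper": 0.5}, {"slide": [-0.897, -0.17, 0.026], "turn": -0.109, "gripper": 0.5}, {"slide": [-0.897, -0.17, 0.026], "turn": -0.109, "gripper": 0.5}])

```text
time_s: 4.17
tcp_pos: [0.5781, 0.2922, 0.198]
eef_rot: [-180.0, -0.0, -88.0]
contact_force: [0.8, 0.1, 0.9]
gripper_width: 0.0442
gripper_force: 0.0
```

Run:
```python
from h import *
np.set_printoptions(precision=4,suppress=True)
print(get_state())
c=cap('wrist','w1.png'); print(c['origin'],c['attitude'],c['intrinsics'][0])
for n in ['lid_handle','lid']: print(n,[(x['location'],x['p']) for x in optics.look_for('wrist',n)])
```

```text
{'time_s': 4.1667, 'joints': array([ 44.0626,  19.0551,  -5.3429,   0.0383, -65.6104, -42.0367]), 'qd': array([-1.9461, -2.8309, -4.5317, -0.5997, -0.4292, -1.6248]), 'joint_torque': array([  1.6303, -55.4518,  29.3999,   6.8067,  -0.2599,   0.3048]), 'tcp_pos': array([0.5781, 0.2922, 0.198 ]), 'eef_rot': array([-179.9829,   -0.0315,  -87.9582]), 'contact_force': array([0.8009, 0.0901, 0.9314]), 'moment': array([-0.0246,  0.0442, -0.004 ]), 'gripper_force': 0.0, 'gripper_width': 0.04415713115890693}
[0.5809 0.2136 0.3563] [ 163.2061   -0.0022 -177.9807] [301.2235   0.     320.9823]
lid_handle [([0.5164, 0.2414, 0.0664], 0.66)]
lid [([0.5229, 0.2393, 0.0705], 0.83)]
```

View pics/w1.png

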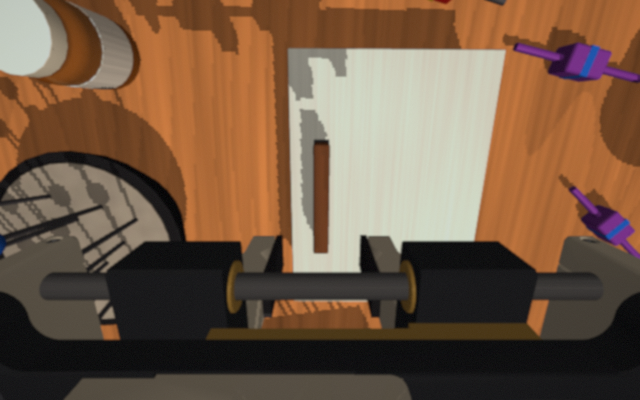

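Wrist view: handle bar spans (314–328, 141–252) px, the lid plate lies to its right, and the fingers straddle the handle in x.

Run:
```python
from h import *
np.set_printoptions(precision=4,suppress=True)
s=get_state();print(s['time_s'],s['tcp_pos'],s['eef_rot'])
c=cap('wrist'); H=hsv(c)
h=(H[...,0]<15)&(H[...,1]>120)&(H[...,2]<160); h[:130]=0;h[262:]=0;h[:,:307]=0;h[:,335:]=0
print('handle',rect(c,h,.105),h.sum(), H[200,321],H[200,300],H[200,340])
m=(H[...,1]<70)&(H[...,2]>150)
# right/left edges of lid rows 60..230
for r in (60,120,180,230):
    q=np.nonzero(m[r,285:520])[0]+285; print(r,pix2w(c,q.min(),r,.068),pix2w(c,q.max(),r,.068))
print(pix2w(c,290,49,.068),pix2w(c,504,50,.068))
for r in (150,200,245):
    q=np.nonzero(h[r])[0]; print('h',r,q.min(),q.max(),pix2w(c,q.min(),r,.107),pix2w(c,q.max(),r,.107))
```

```text
4.3167 [0.5759 0.2878 0.1986] [179.9324  -0.067  -88.243 ]
handle (array([0.5788, 0.2895]), -88.09963428974152, (99.20162963867188, 11.23048210144043)) 1440 [ 11 172 108] [ 32  25 174] [ 33  23 211]
60 [0.5926 0.1688 0.068 ] [0.4228 0.1636 0.068 ]
120 [0.6103 0.2204 0.068 ] [0.4218 0.2147 0.068 ]
180 [0.6085 0.2775 0.068 ] [0.4198 0.2718 0.068 ]
230 [0.6065 0.3304 0.068 ] [0.4184 0.3248 0.068 ]
[0.6066 0.1604 0.068 ] [0.42   0.1555 0.068 ]
h 150 312 324 [0.5846 0.2423 0.107 ] [0.5747 0.242  0.107 ]
h 200 312 324 [0.5837 0.2854 0.107 ] [0.5733 0.2851 0.107 ]
h 245 312 324 [0.5828 0.3281 0.107 ] [0.5719 0.3278 0.107 ]
```

Request:
send_rows(moves=[{"slide": [0, -0.013, 0.25], "turn": 0, "gripper": 0.5}, {"slide": [0, -0.013, 0.45], "turn": 0, "gripper": 0.5}, {"slide": [0, -0.013, 0.6], "turn": 0, "gripper": 0.5}, {"slide": [0, -0.013, 0.7], "turn": 0, "gripper": 0.5}, {"slide": [0, -0.013, 0.767], "turn": 0, "gripper": 0.5}], newtons=5)

```text
time_s: 4.78
tcp_pos: [0.5767, 0.2866, 0.0829]
eef_rot: [179.9, -0.1, -88.3]
contact_force: [-0.3, -1.1, 0.1]
gripper_width: 0.044
gripper_force: 0.0
```

Request:
send_rows(moves=[{"slide": [0, 0, 0], "turn": 0, "gripper": 0.3}, {"slide": [0, 0, 0], "turn": 0, "gripper": 0.2}, {"slide": [0, 0, 0], "turn": 0, "gripper": 0}, {"slide": [0, 0, 0], "turn": 0, "gripper": 0}, {"slide": [0, 0, 0], "turn": 0, "gripper": 0}], newtons=5)

```text
time_s: 5.2
tcp_pos: [0.5778, 0.2891, 0.0859]
eef_rot: [-179.9, 0.1, -88.2]
contact_force: [-0.2, 1.1, 0.0]
gripper_width: 0.0161
gripper_force: 0.0
```

Request:
send_rows(moves=[{"slide": [0, 0, 0], "turn": 0, "gripper": 0}, {"slide": [0, 0, 0], "turn": 0, "gripper": 0}, {"slide": [0, 0, 0], "turn": 0, "gripper": 0}, {"slide": [0, 0, 0], "turn": 0, "gripper": 0}, {"slide": [0, 0, 0], "turn": 0, "gripper": 0}], newtons=5)

```text
time_s: 5.62
tcp_pos: [0.5779, 0.2892, 0.0858]
eef_rot: [-179.9, 0.0, -88.2]
contact_force: [-0.9, -0.1, 6.5]
gripper_width: 0.014
gripper_force: 5.0
```

Request:
send_rows(moves=[{"slide": [0, 0.005, -0.018], "turn": 0, "gripper": 0}, {"slide": [0, 0.01, -0.036], "turn": 0, "gripper": 0}, {"slide": [0, 0.015, -0.054], "turn": 0, "gripper": 0}, {"slide": [0, 0.02, -0.072], "turn": 0, "gripper": 0}, {"slide": [0, 0.025, -0.09], "turn": 0, "gripper": 0}], newtons=5)

```text
time_s: 6.03
tcp_pos: [0.573, 0.2885, 0.0979]
eef_rot: [180.0, -0.0, -88.2]
contact_force: [-0.1, 0.2, -2.7]
gripper_width: 0.0151
gripper_force: 5.0
```

Run:
```python
from h import *
s=get_state();print(s)
c=cap('scene','s1.png')
```

```text
{'time_s': 6.0333, 'joints': array([ 4.41069083e+01,  2.34299251e+01, -1.29231109e+01, -1.64517903e-02,
       -5.36946828e+01, -4.22784573e+01]), 'qd': array([ 0.55979677, -2.64961725,  0.83406655,  0.09456796, -3.27346196,
       -0.58217076]), 'joint_torque': array([-1.54642873e-01, -5.91805315e+01,  2.60735661e+01,  6.44015148e+00,
        3.66721011e-02,  2.28363031e-02]), 'tcp_pos': array([0.57304545, 0.28846036, 0.09790806]), 'eef_rot': array([ 1.79955779e+02, -2.22994066e-02, -8.81812868e+01]), 'contact_force': array([-0.05182198,  0.22495626, -2.67731548]), 'moment': array([-0.00324974,  0.00508043, -0.00835739]), 'gripper_force': 5.0000555568840355, 'gripper_width': 0.015061544408096239}
```

View pics/s1.png

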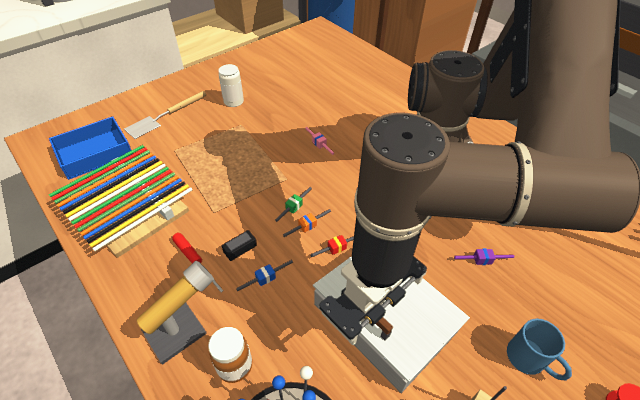

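The lid (around (390,320) px) is tipping on its near edge, and the jaw width agrees. I'll carry on along the arc.

Request:
send_rows(moves=[{"slide": [0, 0.006, -0.017], "turn": 0, "gripper": 0}, {"slide": [0, 0.012, -0.034], "turn": 0, "gripper": 0}, {"slide": [0, 0.018, -0.052], "turn": 0, "gripper": 0}, {"slide": [0, 0.025, -0.07], "turn": 0, "gripper": 0}, {"slide": [0, 0.032, -0.087], "turn": 0, "gripper": 0}], newtons=5)

```text
time_s: 6.5
tcp_pos: [0.5686, 0.2884, 0.1114]
eef_rot: [-180.0, 0.0, -88.2]
contact_force: [0.2, -0.6, -3.1]
gripper_width: 0.0161
gripper_force: 5.0
```

Request:
send_rows(moves=[{"slide": [0, 0.008, -0.017], "turn": 0, "gripper": 0}, {"slide": [0, 0.016, -0.034], "turn": 0, "gripper": 0}, {"slide": [0, 0.024, -0.05], "turn": 0, "gripper": 0}, {"slide": [0, 0.033, -0.067], "turn": 0, "gripper": 0}, {"slide": [0, 0.041, -0.084], "turn": 0, "gripper": 0}], newtons=5)

```text
time_s: 6.92
tcp_pos: [0.5624, 0.2882, 0.1239]
eef_rot: [-180.0, 0.0, -88.2]
contact_force: [-0.5, -0.2, -2.8]
gripper_width: 0.017
gripper_force: 5.0
```

Run:
```python
from h import *
F=[]
for i in range(6):
    c=cap('scene'); F.append(get_state()['contact_force'])
print(np.mean(F,0),get_state()['gripper_width'],get_state()['tcp_pos'])
im=c['img'][230:400,290:490]; cv2.imwrite('pics/s2.png',cv2.resize(im,None,fx=3.5,fy=3.5,interpolation=cv2.INTER_CUBIC)[...,::-1])
```

```text
[-0.02039773 -0.2256138  -2.63446742] 0.017332606912802903 [0.56252733 0.28822647 0.12353501]
```

View pics/s2.png

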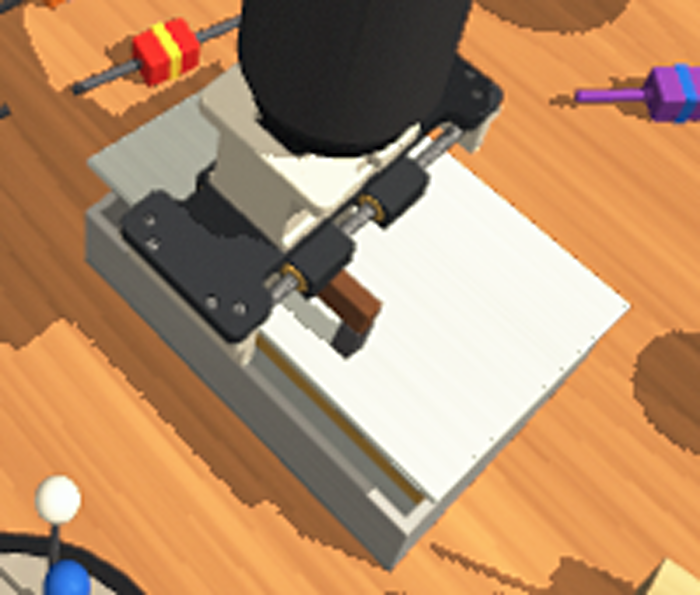

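The lid is tilted: far corners at crop (432,500) and (88,162), heel corner at (630,305). I'll fit the pose.

Run:
```python
from h import *
from scipy.optimize import least_squares
c=cap('scene')
uv=np.array([(630,305),(432,500),(88,162)])/3.5+[290,230]
L=np.array([(-95,128,6),(95,128,6),(95,-128,6)])/1000
T=lambda q:R.from_euler('xyz',[0,-q[0],1.7],degrees=True).apply(L)+q[1:4]
f=lambda q:np.ravel([w2pix(c,p) for p in T(q)]-uv)
r=least_squares(f,[10,.51,.288,.07],x_scale=[10,.1,.1,.1]); q=r.x
print(q,r.fun); Rm=R.from_euler('xyz',[0,-q[0],1.7],degrees=True)
print('heel',Rm.apply([-.095,0,0])+q[1:],'handle',Rm.apply([.065,0,.036])+q[1:])
# seated corners for comparison with scene0
print([w2pix(c,R.from_euler('z',1.7,degrees=True).apply(l)+[.5125,.288,.062]) for l in L])
```

```text
[12.82007643  0.50458668  0.28702542  0.07451992] [-0.40748919 -0.28305244  0.28067315  0.37703234  0.08314189 -0.15517638]
heel [0.41199564 0.28427738 0.05344035] handle [0.55995391 0.28866868 0.12404536]
[array([469.08702381, 317.34378289]), array([406.46355367, 384.60443804]), array([311.20596841, 288.0579313 ])]
```

Request:
send_rows(moves=[{"slide": [0, 0.01, -0.017], "turn": 0, "gripper": 0}, {"slide": [0, 0.02, -0.034], "turn": 0, "gripper": 0}, {"slide": [0, 0.03, -0.051], "turn": 0, "gripper": 0}, {"slide": [0, 0.04, -0.068], "turn": 0, "gripper": 0}, {"slide": [0, 0.049, -0.084], "turn": 0, "gripper": 0}], newtons=5)

```text
time_s: 7.68
tcp_pos: [0.555, 0.288, 0.1367]
eef_rot: [-180.0, 0.0, -88.2]
contact_force: [-1.5, 0.5, -1.7]
gripper_width: 0.0185
gripper_force: 5.0
```

Run:
```python
from h import *
F=[]
for i in range(4):
    c=cap('scene'); F.append(get_state()['contact_force'])
print(np.mean(F,0),get_state()['gripper_width'],get_state()['tcp_pos'])
im=c['img'][230:400,290:490]; cv2.imwrite('pics/s3.png',cv2.resize(im,None,fx=3.5,fy=3.5,interpolation=cv2.INTER_CUBIC)[...,::-1])
```

```text
[-0.04576451 -0.15325758 -2.62233164] 0.018499914342499767 [0.55524766 0.28812042 0.13651078]
```

View pics/s3.png

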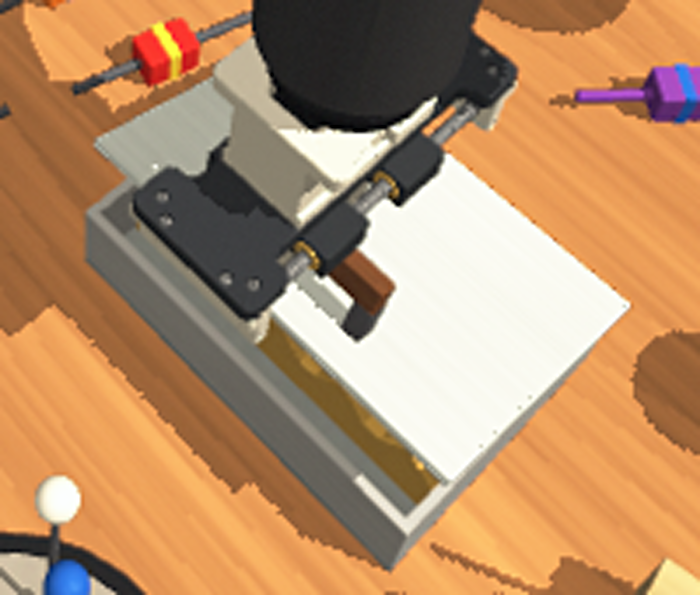

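Far edge has risen to crop (448,480) with the heel still at (630,305). One small step more brings it to about 20°, then I squeeze to level it.

Request:
send_rows(moves=[{"slide": [0, 0.007, -0.012], "turn": 0, "gripper": 0}, {"slide": [0, 0.014, -0.025], "turn": 0, "gripper": 0}, {"slide": [0, 0.021, -0.036], "turn": 0, "gripper": 0}, {"slide": [0, 0.021, -0.036], "turn": 0, "gripper": 0}, {"slide": [0, 0.021, -0.036], "turn": 0, "gripper": 0}], newtons=5)

```text
time_s: 8.3
tcp_pos: [0.5521, 0.288, 0.1419]
eef_rot: [-180.0, 0.0, -88.2]
contact_force: [-0.9, 0.4, -2.7]
gripper_width: 0.0187
gripper_force: 5.0
```

Run:
```python
from h import *
from scipy.optimize import least_squares
c=cap('scene'); g=cv2.cvtColor(c['img'],cv2.COLOR_RGB2GRAY)
s=get_state(); print(s['gripper_width'],s['tcp_pos'])
L=np.array([(-95,128,6),(95,128,6),(95,-128,6)])/1000
uv=np.array([(630,305),(452,474),(94,138)],np.float32)/3.5+np.array([290,230],np.float32)
uv=cv2.cornerSubPix(g,uv.astype(np.float32)[:,None].copy(),(4,4),(-1,-1),(3,40,.01))[:,0]; print(uv)
# heel fixed on the rim: fit tilt only with x,y offset
def f(q): 
    Rm=R.from_euler('xyz',[0,-q[0],1.7],degrees=True); P=Rm.apply(L-[-.091,0,0])+[.4225-.091*0+q[1],.285+q[2],.062]
    return np.ravel([w2pix(c,p) for p in P]-uv)
r=least_squares(f,[18,0,0],x_scale=[10,.01,.01]); print(r.x,r.fun)
```

```text
0.019104586466040435 [0.55209513 0.28796472 0.14176863]
[[469.72403 316.51373]
 [421.00287 366.51712]
 [316.91663 267.55554]]
[ 2.06573733e+01 -2.55077789e-03  1.92319050e-03] [ 0.82391713  0.74843924 -1.27297247 -0.40254563  0.67746676 -0.20088923]
```

Tilt is about 20°. Now lift off while squeezing the lid level.

Request:
send_rows(moves=[{"slide": [0, 0, -0.02], "turn": 0, "gripper": 0}, {"slide": [0, 0, -0.04], "turn": 0, "gripper": 0}, {"slide": [0, 0, -0.06], "turn": 0, "gripper": 0}, {"slide": [0, 0, -0.08], "turn": 0, "gripper": 0}, {"slide": [0, 0, -0.1], "turn": 0, "gripper": 0}], newtons=20)

```text
time_s: 8.77
tcp_pos: [0.5521, 0.2879, 0.1571]
eef_rot: [-180.0, 0.0, -88.2]
contact_force: [-0.2, 0.1, -3.2]
gripper_width: 0.0177
gripper_force: 20.0
```

Request:
send_rows(moves=[{"slide": [0, 0, -0.05], "turn": 0, "gripper": 0}, {"slide": [0, 0, -0.1], "turn": 0, "gripper": 0}, {"slide": [0, 0, -0.15], "turn": 0, "gripper": 0}, {"slide": [0, 0, -0.2], "turn": 0, "gripper": 0}, {"slide": [0, 0, -0.2], "turn": 0, "gripper": 0}], newtons=40)

```text
time_s: 9.18
tcp_pos: [0.553, 0.2885, 0.1891]
eef_rot: [-179.8, 0.1, -88.2]
contact_force: [0.9, 0.3, -2.7]
gripper_width: 0.0166
gripper_force: 40.0
```

Request:
send_rows(moves=[{"slide": [0, 0, -0.05], "turn": 0, "gripper": 0}, {"slide": [0, 0, -0.1], "turn": 0, "gripper": 0}, {"slide": [0, 0, -0.1], "turn": 0, "gripper": 0}, {"slide": [0, 0, -0.1], "turn": 0, "gripper": 0}, {"slide": [0, 0, -0.1], "turn": 0, "gripper": 0}], newtons=60)

```text
time_s: 9.6
tcp_pos: [0.5519, 0.2878, 0.2014]
eef_rot: [180.0, -0.0, -88.2]
contact_force: [0.1, -0.1, -3.4]
gripper_width: 0.016
gripper_force: 60.0
```

Run:
```python
from h import *
np.set_printoptions(precision=4,suppress=True)
c=cap('scene','s4.png');s=get_state(); print(s['gripper_width'],s['tcp_pos'],s['contact_force'],s['moment'])
t=cap('top'); H=hsv(t); print(H[169,480])
m=(H[...,0]>8)&(H[...,0]<20)&(H[...,1]<185)&(H[...,2]>150)
w=[pix2w(t,u,v,.004) for u,v in [(409,122),(522,131),(518,217),(402,207)]]; print(w,np.mean(w,0))
```

```text
0.016095666243410005 [0.5518 0.2878 0.2013] [-0.7542 -0.914  -3.3996] [-0.022  -0.0248  0.0219]
[ 14 161 206]
[array([ 0.637 , -0.1933,  0.004 ]), array([ 0.6101, -0.4711,  0.004 ]), array([ 0.3975, -0.4502,  0.004 ]), array([ 0.425 , -0.1703,  0.004 ])] [ 0.5174 -0.3212  0.004 ]
```

View pics/s4.png

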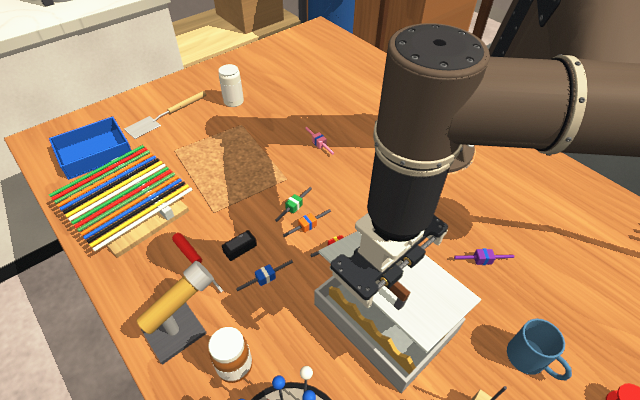

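The lid is off the rim and nearly level (residual tilt about 7°). Mat centre is (0.517, −0.321) with yaw −5.5°. Now carry it over.

Run:
```python
from h import *
s=get_state()
route(s['tcp_pos'],-88.2,[(.582,-.3275,.2,-95.5),(.582,-.3275,.075,-95.5)])
```

```text
[0.821, -0.014, 0.002] 0.016 -> [0.558, 0.165, 0.201] -89.7
[0.821, -0.036, 0.001] 0.016 -> [0.564, 0.042, 0.201] -91.1
[0.819, -0.055, 0.002] 0.017 -> [0.57, -0.081, 0.2] -92.6
[0.818, -0.078, 0.001] 0.016 -> [0.576, -0.204, 0.2] -94.0
[0.815, -0.098, 0.002] 0.016 -> [0.582, -0.328, 0.2] -95.5
[0.0, 0.0, 0.833] 0.0 -> [0.582, -0.328, 0.075] -95.5
```

Request:
send_rows(moves=[{"slide": [0.1, 0, 0], "turn": 0, "gripper": 0}, {"slide": [0.25, 0, 0], "turn": 0, "gripper": 0}, {"slide": [0.43, 0, 0], "turn": 0, "gripper": 0}, {"slide": [0.62, -0.01, 0], "turn": 0.016, "gripper": 0}, {"slide": [0.821, -0.014, 0], "turn": 0.016, "gripper": 0}])

```text
time_s: 10.12
tcp_pos: [0.5578, 0.1636, 0.2013]
eef_rot: [180.0, -0.0, -89.7]
contact_force: [0.1, 1.4, -3.1]
gripper_width: 0.0162
gripper_force: 60.0
```

Request:
send_rows(moves=[{"slide": [0.164, -0.007, 0], "turn": 0.003, "gripper": 0}, {"slide": [0.328, -0.014, 0], "turn": 0.006, "gripper": 0}, {"slide": [0.493, -0.022, 0], "turn": 0.01, "gripper": 0}, {"slide": [0.657, -0.029, 0], "turn": 0.013, "gripper": 0}, {"slide": [0.821, -0.036, 0], "turn": 0.016, "gripper": 0}])

```text
time_s: 10.53
tcp_pos: [0.5639, 0.0401, 0.2015]
eef_rot: [180.0, -0.0, -91.1]
contact_force: [0.5, 0.2, -2.5]
gripper_width: 0.0162
gripper_force: 60.0
```

Request:
send_rows(moves=[{"slide": [0.164, -0.011, 0], "turn": 0.003, "gripper": 0}, {"slide": [0.328, -0.022, 0], "turn": 0.006, "gripper": 0}, {"slide": [0.493, -0.033, 0], "turn": 0.01, "gripper": 0}, {"slide": [0.657, -0.044, 0], "turn": 0.013, "gripper": 0}, {"slide": [0.819, -0.055, 0], "turn": 0.017, "gripper": 0}])

```text
time_s: 10.95
tcp_pos: [0.5698, -0.0828, 0.2015]
eef_rot: [180.0, -0.0, -92.6]
contact_force: [0.1, -1.0, -3.6]
gripper_width: 0.016
gripper_force: 60.0
```

Request:
send_rows(moves=[{"slide": [0.164, -0.016, 0], "turn": 0.003, "gripper": 0}, {"slide": [0.328, -0.031, 0], "turn": 0.006, "gripper": 0}, {"slide": [0.493, -0.047, 0], "turn": 0.01, "gripper": 0}, {"slide": [0.657, -0.062, 0], "turn": 0.013, "gripper": 0}, {"slide": [0.818, -0.078, 0], "turn": 0.016, "gripper": 0}])

```text
time_s: 11.37
tcp_pos: [0.5759, -0.2059, 0.2014]
eef_rot: [180.0, 0.0, -94.1]
contact_force: [0.8, 1.0, -3.9]
gripper_width: 0.016
gripper_force: 60.0
```

Request:
send_rows(moves=[{"slide": [0.2, -0.02, 0], "turn": 0.003, "gripper": 0}, {"slide": [0.4, -0.04, 0], "turn": 0.006, "gripper": 0}, {"slide": [0.58, -0.06, 0], "turn": 0.01, "gripper": 0}, {"slide": [0.73, -0.08, 0], "turn": 0.013, "gripper": 0}, {"slide": [0.815, -0.098, 0], "turn": 0.016, "gripper": 0}])

```text
time_s: 11.78
tcp_pos: [0.5816, -0.33, 0.201]
eef_rot: [179.9, -0.0, -95.6]
contact_force: [-0.1, -0.1, -3.0]
gripper_width: 0.0163
gripper_force: 60.0
```

Request:
send_rows(moves=[{"slide": [0, 0, 0.15], "turn": 0, "gripper": 0}, {"slide": [0, 0, 0.35], "turn": 0, "gripper": 0}, {"slide": [0, 0, 0.55], "turn": 0, "gripper": 0}, {"slide": [0, 0, 0.7], "turn": 0, "gripper": 0}, {"slide": [0, 0, 0.8], "turn": 0, "gripper": 0}])

```text
time_s: 12.2
tcp_pos: [0.5808, -0.3267, 0.0784]
eef_rot: [179.8, 0.1, -95.5]
contact_force: [-0.1, -1.1, -1.1]
gripper_width: 0.0159
gripper_force: 60.0
```

Run:
```python
from h import *
np.set_printoptions(precision=4,suppress=True)
c=cap('top','t2.png');s=get_state(); print(s['gripper_width'],s['tcp_pos'],s['eef_rot'],s['contact_force'],s['moment'])
```

```text
0.015836406739279427 [ 0.5799 -0.3263  0.0762] [179.6408   0.107  -95.514 ] [-0.8855  0.2945 -6.3771] [ 0.0021  0.2511 -0.0261]
```

View pics/t2.png

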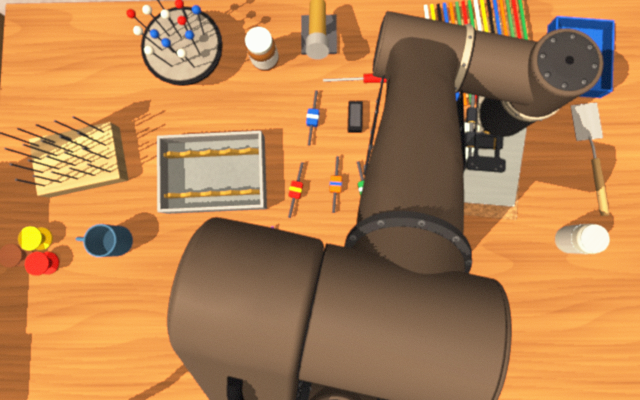

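Top view: box is open, with rails at rows about 152 and 192 px; the lid is over the mat near (490,170). Lowering with a light grip.

Request:
send_rows(moves=[{"slide": [0, 0, 0.02], "turn": 0, "gripper": 0}, {"slide": [0, 0, 0.03], "turn": 0, "gripper": 0}, {"slide": [0, 0, 0.05], "turn": 0, "gripper": 0}, {"slide": [0, 0, 0.067], "turn": 0, "gripper": 0}, {"slide": [0, 0, 0.067], "turn": 0, "gripper": 0}], newtons=20)

```text
time_s: 12.67
tcp_pos: [0.5831, -0.3274, 0.0724]
eef_rot: [-179.9, -0.0, -95.5]
contact_force: [0.7, -0.5, -1.1]
gripper_width: 0.0165
gripper_force: 20.0
```

Request:
send_rows(moves=[{"slide": [0, 0, 0.02], "turn": 0, "gripper": 0}, {"slide": [0, 0, 0.04], "turn": 0, "gripper": 0}, {"slide": [0, 0, 0.06], "turn": 0, "gripper": 0}, {"slide": [0, 0, 0.067], "turn": 0, "gripper": 0}, {"slide": [0, 0, 0.067], "turn": 0, "gripper": 0}], newtons=10)

```text
time_s: 13.08
tcp_pos: [0.5821, -0.3272, 0.061]
eef_rot: [179.9, 0.0, -95.5]
contact_force: [0.2, 0.6, -2.5]
gripper_width: 0.0155
gripper_force: 10.0
```

Request:
send_rows(moves=[{"slide": [0, 0, 0.02], "turn": 0, "gripper": 0}, {"slide": [0, -0.01, 0.04], "turn": 0, "gripper": 0}, {"slide": [0, -0.015, 0.06], "turn": 0, "gripper": 0}, {"slide": [0, -0.02, 0.08], "turn": 0, "gripper": 0}, {"slide": [0, -0.02, 0.1], "turn": 0, "gripper": 0}], newtons=5)

```text
time_s: 13.5
tcp_pos: [0.5857, -0.3275, 0.0461]
eef_rot: [180.0, -0.0, -95.5]
contact_force: [1.2, -0.1, -2.0]
gripper_width: 0.0143
gripper_force: 4.9
```

Request:
send_rows(moves=[{"slide": [0, -0.005, 0.015], "turn": 0, "gripper": 0}, {"slide": [0, -0.005, 0.03], "turn": 0, "gripper": 0}, {"slide": [0, -0.01, 0.045], "turn": 0, "gripper": 0}, {"slide": [0, -0.01, 0.055], "turn": 0, "gripper": 0}, {"slide": [0, -0.01, 0.055], "turn": 0, "gripper": 0}], newtons=5)

```text
time_s: 13.92
tcp_pos: [0.5863, -0.3279, 0.0386]
eef_rot: [179.9, -0.0, -95.5]
contact_force: [-2.9, 0.6, 3.4]
gripper_width: 0.0139
gripper_force: 5.0
```

Request:
send_rows(moves=[{"slide": [0, 0, 0], "turn": 0, "gripper": 0.2}, {"slide": [0, 0, 0], "turn": 0, "gripper": 0.3}, {"slide": [0, 0, 0], "turn": 0, "gripper": 0.4}, {"slide": [0, 0, 0], "turn": 0, "gripper": 0.4}, {"slide": [0, 0, 0], "turn": 0, "gripper": 0.4}])

```text
time_s: 14.33
tcp_pos: [0.5871, -0.3277, 0.0383]
eef_rot: [-180.0, 0.0, -95.5]
contact_force: [-0.3, 0.1, 0.4]
gripper_width: 0.034
gripper_force: 0.0
```

Request:
send_rows(moves=[{"slide": [0, 0, -0.1], "turn": 0, "gripper": 0.4}, {"slide": [0, 0, -0.35], "turn": 0, "gripper": 0.4}, {"slide": [0, 0, -0.6], "turn": 0, "gripper": 0.4}, {"slide": [0, 0, -0.85], "turn": 0, "gripper": 0.4}, {"slide": [0, 0, -1.0], "turn": 0, "gripper": 0.4}])

```text
time_s: 14.75
tcp_pos: [0.5882, -0.3284, 0.1931]
eef_rot: [-179.7, -0.1, -95.4]
contact_force: [-0.1, -0.6, 0.9]
gripper_width: 0.0353
gripper_force: 0.0
```

Run:
```python
from h import *
np.set_printoptions(precision=4,suppress=True)
s=get_state(); print(s['tcp_pos'],s['eef_rot'])
c=cap('top','t3.png'); H=hsv(c)
a=c['img'][120:225,145:285]; b=c['img'][95:230,285:400]
w=cap('wrist','w3.png')
cv2.imwrite('pics/m3.png',np.hstack([cv2.resize(a,(440,330)),cv2.resize(w['img'],(360,330))])[...,::-1])
# box outer rim at z=.062 : low-saturation blob
m=(H[...,1]<90)&(H[...,2]>60); m[:125]=0;m[220:]=0;m[:,:150]=0;m[:,275:]=0
m=cv2.morphologyEx(m.astype(np.uint8),cv2.MORPH_CLOSE,np.ones((25,25))); print('box',rect(c,m,.062))
# brass
g=(H[...,0]>14)&(H[...,0]<26)&(H[...,1]>130); g[:140]=0;g[205:]=0;g[:,:162]=0;g[:,262:]=0
print(g.sum()); v,u=np.nonzero(g)
for sel in (v<172,v>=172):
    p=np.array([pix2w(c,x,y,.045)[:2] for x,y in zip(u[sel],v[sel])]); print(len(p),p.mean(0),p.min(0),p.max(0))
```

```text
[ 0.5882 -0.3284  0.1931] [-179.7358   -0.0979  -95.4363]
box (array([0.5093, 0.2851]), -88.01562106609344, (255.6543426513672, 186.2406768798828))
1001
545 [0.5578 0.2921] [0.548  0.1788] [0.5679 0.4057]
456 [0.4595 0.2883] [0.4513 0.1759] [0.4687 0.4007]
```

View pics/m3.png

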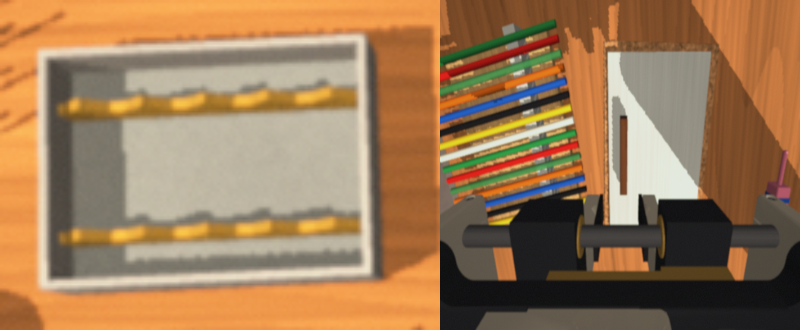

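The box interior shows two rails with four notch pairs each, and the lid lies on the mat within its borders, handle up. Now locate the beads automatically.

```bash
cat >> h.py <<'E'
def beads(c,dx=.0025):
    """top camera: bead -> (centre xy at rod height, rod yaw, n rod px)"""
    H=hsv(c); out={}
    hue={'bead1':(104,116,150),'bead2':(0,5,200),'bead3':(55,80,120),'bead4':(9,14,215)}
    det=[r['location'] for r in optics.look_for('top','bead1') if r['p']>.3]
    for d in det:
        u,v=w2pix(c,[d[0],d[1],.028]).astype(int); P=H[max(v-8,0):v+9,max(u-8,0):u+9].reshape(-1,3).astype(int)
        P=P[P[:,1]>120]; hist=dict(pu=np.sum((P[:,0]>117)&(P[:,0]<172)))
        n={k:np.sum((P[:,0]>=a)&(P[:,0]<=b)&(P[:,1]>=s)) for k,(a,b,s) in hue.items()}
        m=rod(c,d[:2]); m&=(H[...,1]<100)&(H[...,2]<125); vv,uu=np.nonzero(m)
        r=None
        if len(uu)>12:
            p=np.array([pix2w(c,a,b,.014)[:2] for a,b in zip(uu,vv)]).astype(np.float32)
            for it in range(3):
                vx,vy,x0,y0=cv2.fitLine(p,cv2.DIST_L1,0,.01,.01).ravel()
                e=abs((p[:,0]-x0)*vy-(p[:,1]-y0)*vx); p=p[e<(.012,.007,.005)[it]]
            if vx<0: vx,vy=-vx,-vy
            t=(p-[x0,y0])@[vx,vy]; t=(t.min()+t.max())/2
            r=(np.round([x0+vx*t+dx,y0+vy*t],4).tolist(),round(float(np.degrees(np.arctan2(vy,vx))),1),len(p),round(float(np.ptp((p-[x0,y0])@[vx,vy])),3))
        print(np.round(d,3).tolist(),{k:int(x) for k,x in n.items()},int(hist['pu']),r)
E
python3 - <<'E'
from h import *
c=cap('top'); beads(c)
route([.588,-.328,.193],-95.5,[(.47,-.2,.17,-30),(.437,-.087,.12,13.5)])
E
```

```text
[0.47, 0.092, 0.026] {'bead1': 0, 'bead2': 108, 'bead3': 0, 'bead4': 9} 0 ([0.48899999260902405, 0.12099999934434891], -59.0, 19, 0.11)
[0.314, 0.158, 0.028] {'bead1': 24, 'bead2': 0, 'bead3': 0, 'bead4': 0} 166 None
[0.485, -0.065, 0.019] {'bead1': 0, 'bead2': 0, 'bead3': 18, 'bead4': 0} 0 ([0.48579999804496765, -0.08259999752044678], -7.8, 132, 0.151)
[0.65, 0.047, 0.027] {'bead1': 93, 'bead2': 0, 'bead3': 0, 'bead4': 0} 0 ([0.6521999835968018, 0.04639999940991402], -8.0, 57, 0.135)
[0.276, 0.304, 0.02] {'bead1': 0, 'bead2': 0, 'bead3': 0, 'bead4': 0} 35 ([0.23479999601840973, 0.30250000953674316], 89.5, 136, 0.135)
[-0.387, 0.432, 0.077] -0.364 -> [0.529, -0.264, 0.182] -62.8
[-0.56, 0.155, 0.076] -0.364 -> [0.47, -0.2, 0.17] -30.0
[-0.283, -0.271, 0.167] -0.242 -> [0.453, -0.143, 0.145] -8.2
[-0.162, -0.358, 0.167] -0.241 -> [0.437, -0.087, 0.12] 13.5
```

Run:
```python
from h import *
route([.587,-.328,.189],-95.5,[(.6195,.051,.12,-8)])
```

```text
[-0.845, 0.009, 0.153] -0.324 -> [0.598, -0.202, 0.166] -66.3
[-0.743, -0.404, 0.154] -0.324 -> [0.609, -0.075, 0.143] -37.2
[-0.451, -0.715, 0.153] -0.324 -> [0.62, 0.051, 0.12] -8.0
```

Request:
send_rows(moves=[{"slide": [-0.169, 0.002, 0.03], "turn": -0.065, "gripper": 0.45}, {"slide": [-0.338, 0.004, 0.061], "turn": -0.13, "gripper": 0.45}, {"slide": [-0.507, 0.005, 0.092], "turn": -0.194, "gripper": 0.45}, {"slide": [-0.676, 0.007, 0.122], "turn": -0.259, "gripper": 0.45}, {"slide": [-0.845, 0.009, 0.153], "turn": -0.324, "gripper": 0.45}])

```text
time_s: 15.37
tcp_pos: [0.5967, -0.2002, 0.1634]
eef_rot: [179.9, 0.1, -66.0]
contact_force: [1.4, 0.1, -0.1]
gripper_width: 0.0396
gripper_force: 0.0
```

Request:
send_rows(moves=[{"slide": [-0.149, -0.081, 0.03], "turn": -0.065, "gripper": 0.45}, {"slide": [-0.297, -0.162, 0.061], "turn": -0.13, "gripper": 0.45}, {"slide": [-0.446, -0.242, 0.092], "turn": -0.194, "gripper": 0.45}, {"slide": [-0.594, -0.323, 0.122], "turn": -0.259, "gripper": 0.45}, {"slide": [-0.743, -0.404, 0.153], "turn": -0.324, "gripper": 0.45}])

```text
time_s: 15.78
tcp_pos: [0.6074, -0.0738, 0.1405]
eef_rot: [179.9, 0.1, -36.9]
contact_force: [0.5, -0.4, -0.1]
gripper_width: 0.0391
gripper_force: 0.0
```

Request:
send_rows(moves=[{"slide": [-0.09, -0.143, 0.03], "turn": -0.065, "gripper": 0.45}, {"slide": [-0.18, -0.286, 0.061], "turn": -0.13, "gripper": 0.45}, {"slide": [-0.271, -0.429, 0.092], "turn": -0.194, "gripper": 0.45}, {"slide": [-0.361, -0.572, 0.122], "turn": -0.259, "gripper": 0.45}, {"slide": [-0.451, -0.715, 0.153], "turn": -0.324, "gripper": 0.45}])

```text
time_s: 16.2
tcp_pos: [0.6182, 0.0523, 0.1176]
eef_rot: [179.9, 0.1, -7.7]
contact_force: [0.5, -0.1, 0.1]
gripper_width: 0.0394
gripper_force: 0.0
```

Run:
```python
from h import *
np.set_printoptions(precision=4,suppress=True)
c=cap('top','t4.png'); beads(c)
for i in range(3): w=cap('wrist','w4.png')
s=get_state(); print(s['tcp_pos'],s['eef_rot'],w['origin'],w['attitude'])
for r in optics.look_for('wrist','bead1'): print(np.round(r['location'],4),r['p'])
cv2.imwrite('pics/m4.png',np.hstack([cv2.resize(c['img'][60:300,200:500],(400,320)),cv2.resize(w['img'],(400,320))])[...,::-1])
```

```text
[0.483, -0.005, 0.028] {'bead1': 10, 'bead2': 0, 'bead3': 0, 'bead4': 13} 0 ([0.482699990272522, -0.008200000040233135], -5.1, 55, 0.128)
[0.618, 0.05, 0.02] {'bead1': 7, 'bead2': 0, 'bead3': 0, 'bead4': 0} 0 ([0.6600000262260437, 0.039500001817941666], 73.7, 199, 0.135)
[0.472, 0.088, 0.025] {'bead1': 0, 'bead2': 109, 'bead3': 0, 'bead4': 9} 0 ([0.47269999980926514, 0.08879999816417694], -13.4, 60, 0.134)
[0.264, -0.222, 0.028] {'bead1': 10, 'bead2': 0, 'bead3': 0, 'bead4': 0} 1 None
[0.314, 0.156, 0.025] {'bead1': 25, 'bead2': 0, 'bead3': 0, 'bead4': 0} 166 ([0.30309998989105225, 0.20649999380111694], 15.9, 113, 0.127)
[0.534, 0.21, 0.004] {'bead1': 0, 'bead2': 0, 'bead3': 0, 'bead4': 0} 0 ([0.5206999778747559, 0.2587999999523163], 18.1, 192, 0.124)
[0.6185 0.0512 0.1182] [179.9388   0.1177  -8.024 ] [0.6968 0.041  0.2758] [162.946   -0.1445 -97.9789]
[0.6563 0.0507 0.0267] 0.9
[0.4923 0.0816 0.0166] 0.72
```

View pics/m4.png

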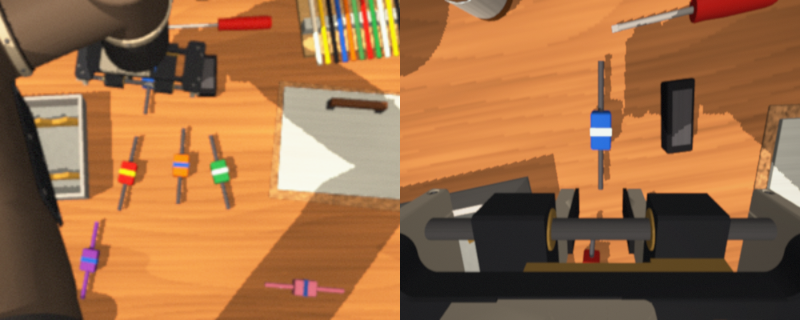

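Bead 1's rod is vertical in the wrist view at column ~320, centred between the fingers. Descend and grip.

Request:
send_rows(moves=[{"slide": [0, 0, 0.2], "turn": 0, "gripper": 0.45}, {"slide": [0, 0, 0.4], "turn": 0, "gripper": 0.45}, {"slide": [0, 0, 0.57], "turn": 0, "gripper": 0.45}, {"slide": [0, 0, 0.7], "turn": 0, "gripper": 0.45}, {"slide": [0, 0, 0.765], "turn": 0, "gripper": 0.45}], newtons=30)

```text
time_s: 16.92
tcp_pos: [0.6175, 0.0497, 0.0019]
eef_rot: [179.9, 0.2, -8.1]
contact_force: [-0.4, -0.5, -0.6]
gripper_width: 0.0397
gripper_force: 0.0
```

Request:
send_rows(moves=[{"slide": [0, 0, 0.003], "turn": 0, "gripper": 0.2}, {"slide": [0, 0, 0.003], "turn": 0, "gripper": 0.1}, {"slide": [0, 0, 0.003], "turn": 0, "gripper": 0}, {"slide": [0, 0, 0.003], "turn": 0, "gripper": 0}, {"slide": [0, 0, 0.003], "turn": 0, "gripper": 0}], newtons=30)

```text
time_s: 17.33
tcp_pos: [0.6201, 0.0516, 0.0057]
eef_rot: [-179.9, -0.1, -8.0]
contact_force: [0.2, -0.1, 0.2]
gripper_width: 0.0118
gripper_force: 0.0
```

Request:
send_rows(moves=[{"slide": [0, 0, 0], "turn": 0, "gripper": 0}, {"slide": [0, 0, 0], "turn": 0, "gripper": 0}, {"slide": [0, 0, 0], "turn": 0, "gripper": 0}, {"slide": [0, 0, 0], "turn": 0, "gripper": 0}, {"slide": [0, 0, 0], "turn": 0, "gripper": 0}], newtons=55)

```text
time_s: 17.75
tcp_pos: [0.6198, 0.0516, 0.0053]
eef_rot: [-180.0, -0.1, -8.0]
contact_force: [-1.3, 0.5, 6.8]
gripper_width: 0.0061
gripper_force: 55.0
```

Request:
send_rows(moves=[{"slide": [0, 0, -0.06], "turn": 0, "gripper": 0}, {"slide": [0, 0, -0.2], "turn": 0, "gripper": 0}, {"slide": [0, 0, -0.4], "turn": 0, "gripper": 0}, {"slide": [0, 0, -0.6], "turn": 0, "gripper": 0}, {"slide": [0, 0, -0.765], "turn": 0, "gripper": 0}])

```text
time_s: 18.17
tcp_pos: [0.6194, 0.0514, 0.1214]
eef_rot: [-180.0, -0.0, -8.0]
contact_force: [0.2, 0.8, 0.1]
gripper_width: 0.0061
gripper_force: 55.0
```

Run:
```python
from h import *
np.set_printoptions(precision=4,suppress=True)
for i in range(3): w=cap('wrist','w5.png')
s=get_state(); print(s['tcp_pos'],s['eef_rot'],s['gripper_width'],s['contact_force'])
# rod tip/bead end positions in hand, tool frame
for n in [-72,-24,24,72]:
    b=np.array([.511,.289])+R.from_euler('z',1.9,degrees=True).apply([-.033,n/1000,0])[:2]; print(n,b)
route([.6195,.051,.12],-8,[(.5,.2,.14,1.9)])
```

```text
[0.6205 0.0518 0.122 ] [-179.8641   -0.2453   -7.9784] 0.006076702997597374 [-0.0563  0.142  -1.2191]
-72 [0.4804 0.2159]
-24 [0.4788 0.2639]
24 [0.4772 0.3119]
72 [0.4756 0.3599]
[-0.464, -0.436, -0.067] -0.055 -> [0.56, 0.126, 0.13] -3.1
[-0.424, -0.475, -0.066] -0.055 -> [0.5, 0.2, 0.14] 1.9
```

View pics/w5.png

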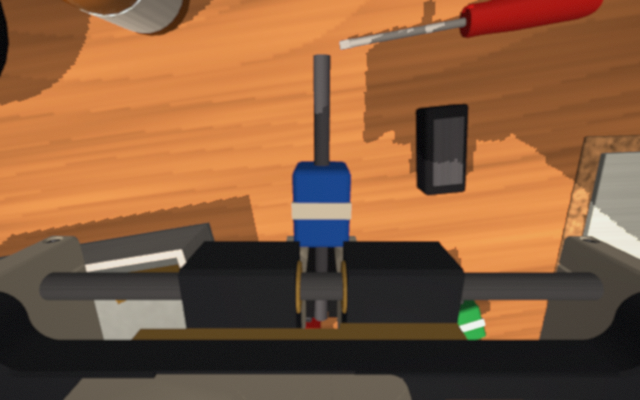

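Bead 1 is held: the rod runs straight ahead from the fingers to its tip at (321,56) px. I'll check that it's level in the hand and plan the placing.

Run:
```python
from h import *
np.set_printoptions(precision=4,suppress=True)
w=cap('wrist'); s=get_state(); p=np.array(s['tcp_pos']); Rm=R.from_euler('xyz',s['eef_rot'],degrees=True)
for a in (.103,.100,.106):
  for dz in (-.0087,-.0037,.002): print(a,dz,w2pix(w,p+Rm.apply([a,0,dz])))
print('beadend',w2pix(w,p+Rm.apply([.053,0,-.0087-.014])), w2pix(w,p+Rm.apply([.053,0,-.0087])))
route([.62,.0515,.122],-8,[(.4756,.36,.14,1.9)])
```

```text
0.103 -0.0087 [321.6602  55.2663]
0.103 -0.0037 [321.6374  57.0521]
0.103 0.002 [321.6133  58.9477]
0.1 -0.0087 [321.6561  62.3713]
0.1 -0.0037 [321.6336  63.9103]
0.1 0.002 [321.6097  65.5446]
0.106 -0.0087 [321.6644  48.0721]
0.106 -0.0037 [321.6413  50.1107]
0.106 0.002 [321.6168  52.2737]
beadend [321.6576 168.4409] [321.598  163.1989]
[-0.413, -0.634, -0.04] -0.037 -> [0.572, 0.154, 0.128] -4.7
[-0.376, -0.657, -0.04] -0.036 -> [0.524, 0.257, 0.134] -1.4
[-0.338, -0.678, -0.04] -0.037 -> [0.476, 0.36, 0.14] 1.9
```

Request:
send_rows(moves=[{"slide": [-0.083, -0.127, -0.01], "turn": -0.007, "gripper": 0}, {"slide": [-0.165, -0.254, -0.02], "turn": -0.015, "gripper": 0}, {"slide": [-0.248, -0.38, -0.03], "turn": -0.022, "gripper": 0}, {"slide": [-0.33, -0.507, -0.04], "turn": -0.03, "gripper": 0}, {"slide": [-0.413, -0.634, -0.04], "turn": -0.037, "gripper": 0}])

```text
time_s: 18.78
tcp_pos: [0.5698, 0.1546, 0.1238]
eef_rot: [179.9, 0.1, -4.6]
contact_force: [-0.2, 0.3, -1.7]
gripper_width: 0.0066
gripper_force: 55.0
```

Request:
send_rows(moves=[{"slide": [-0.075, -0.131, -0.01], "turn": -0.007, "gripper": 0}, {"slide": [-0.15, -0.263, -0.02], "turn": -0.015, "gripper": 0}, {"slide": [-0.226, -0.394, -0.03], "turn": -0.022, "gripper": 0}, {"slide": [-0.3, -0.526, -0.04], "turn": -0.03, "gripper": 0}, {"slide": [-0.376, -0.657, -0.04], "turn": -0.036, "gripper": 0}])

```text
time_s: 19.2
tcp_pos: [0.5216, 0.2574, 0.1299]
eef_rot: [179.9, 0.1, -1.4]
contact_force: [0.1, 0.0, -1.0]
gripper_width: 0.0065
gripper_force: 55.0
```

Request:
send_rows(moves=[{"slide": [-0.075, -0.15, -0.01], "turn": -0.007, "gripper": 0}, {"slide": [-0.15, -0.3, -0.02], "turn": -0.015, "gripper": 0}, {"slide": [-0.226, -0.45, -0.03], "turn": -0.022, "gripper": 0}, {"slide": [-0.3, -0.6, -0.04], "turn": -0.03, "gripper": 0}, {"slide": [-0.338, -0.678, -0.04], "turn": -0.037, "gripper": 0}])

```text
time_s: 19.62
tcp_pos: [0.4733, 0.3614, 0.1359]
eef_rot: [179.9, 0.1, 2.0]
contact_force: [0.2, -0.3, 0.0]
gripper_width: 0.0061
gripper_force: 55.0
```

Run:
```python
from h import *
np.set_printoptions(precision=4,suppress=True)
for i in range(3): w=cap('wrist','w6.png')
s=get_state(); print(s['tcp_pos'],s['eef_rot'],s['gripper_width'])
b=lambda x,y,z: R.from_euler('z',1.9,degrees=True).apply([x,y,0])+[.511,.289,z]
im=w['img'].copy()
for y in (-.096,-.048,0,.048,.096):
    q=w2pix(w,b(.05,y,.054)).astype(int); cv2.circle(im,tuple(map(int,q)),3,(255,0,255),1)
for x,y in ((.091,.124),(.091,-.124),(-.091,.124)): cv2.circle(im,tuple(map(int,w2pix(w,b(x,y,.062)))),4,(0,255,255),1)
cv2.imwrite('pics/w6.png',im[...,::-1])
```

```text
[0.4738 0.36   0.1358] [179.9042   0.0906   1.9983] 0.006119962185586204
```

View pics/w6.png

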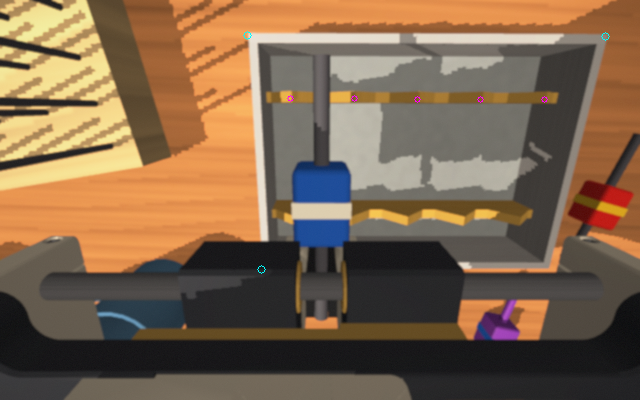

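Projected rim corners and teeth coincide with the picture, so the box pose (0.511, 0.289, 1.9°) is good. Lower bead 1 into the +72 pair.

Request:
send_rows(moves=[{"slide": [0.01, 0, 0.15], "turn": 0, "gripper": 0}, {"slide": [0.01, 0, 0.3], "turn": 0, "gripper": 0}, {"slide": [0.01, 0, 0.45], "turn": 0, "gripper": 0}, {"slide": [0.01, 0, 0.55], "turn": 0, "gripper": 0}, {"slide": [0.01, 0, 0.6], "turn": 0, "gripper": 0}])

```text
time_s: 20.18
tcp_pos: [0.4755, 0.3574, 0.0442]
eef_rot: [179.8, 0.2, 1.8]
contact_force: [0.5, -0.1, 0.6]
gripper_width: 0.0063
gripper_force: 55.4
```

Request:
send_rows(moves=[{"slide": [0, 0, 0.02], "turn": 0, "gripper": 0}, {"slide": [0, 0, 0.04], "turn": 0, "gripper": 0}, {"slide": [0, 0, 0.06], "turn": 0, "gripper": 0}, {"slide": [0, 0, 0.08], "turn": 0, "gripper": 0}, {"slide": [0, 0, 0.08], "turn": 0, "gripper": 0}])

```text
time_s: 20.6
tcp_pos: [0.4763, 0.3599, 0.0351]
eef_rot: [-180.0, -0.0, 1.9]
contact_force: [0.2, -0.4, 0.1]
gripper_width: 0.006
gripper_force: 55.0
```

Request:
send_rows(moves=[{"slide": [0, 0, 0.01], "turn": 0, "gripper": 0}, {"slide": [0, 0, 0.015], "turn": 0, "gripper": 0}, {"slide": [0, 0, 0.02], "turn": 0, "gripper": 0}, {"slide": [0, 0, 0.025], "turn": 0, "gripper": 0}, {"slide": [0, 0, 0.025], "turn": 0, "gripper": 0}], newtons=20)

```text
time_s: 21.02
tcp_pos: [0.4763, 0.36, 0.0314]
eef_rot: [-180.0, -0.0, 1.9]
contact_force: [-0.6, -0.1, 1.1]
gripper_width: 0.0073
gripper_force: 20.0
```

Request:
send_rows(moves=[{"slide": [0, 0, 0], "turn": 0, "gripper": 0.1}, {"slide": [0, 0, 0], "turn": 0, "gripper": 0.15}, {"slide": [0, 0, 0], "turn": 0, "gripper": 0.25}, {"slide": [0, 0, 0], "turn": 0, "gripper": 0.3}, {"slide": [0, 0, 0], "turn": 0, "gripper": 0.3}], newtons=5)

```text
time_s: 21.43
tcp_pos: [0.4763, 0.3599, 0.0313]
eef_rot: [-180.0, -0.0, 1.9]
contact_force: [-0.4, -0.4, 0.4]
gripper_width: 0.0248
gripper_force: 0.0
```

Request:
send_rows(moves=[{"slide": [0, 0, -0.05], "turn": 0, "gripper": 0.3}, {"slide": [0, 0, -0.2], "turn": 0, "gripper": 0.3}, {"slide": [0, 0, -0.4], "turn": 0, "gripper": 0.3}, {"slide": [0, 0, -0.55], "turn": 0, "gripper": 0.3}, {"slide": [0, 0, -0.7], "turn": 0, "gripper": 0.3}])

```text
time_s: 21.85
tcp_pos: [0.4764, 0.36, 0.1383]
eef_rot: [-180.0, -0.0, 1.9]
contact_force: [0.2, 0.0, -0.3]
gripper_width: 0.0261
gripper_force: 0.0
```

Run:
```python
from h import *
np.set_printoptions(precision=4,suppress=True)
for i in range(3): w=cap('wrist','w7.png')
t=cap('top','t7.png'); beads(t)
s=get_state(); print(s['tcp_pos'],s['eef_rot'],s['gripper_width'])
im=w['img'].copy(); b=lambda x,y,z: R.from_euler('z',1.9,degrees=True).apply([x,y,0])+[.511,.289,z]
for x in (.07,.02,-.02): cv2.circle(im,tuple(map(int,w2pix(w,b(x,.072,.04)))),3,(255,0,255),1)
cv2.imwrite('pics/m7.png',np.hstack([cv2.resize(t['img'][100:300,100:400],(400,320)),cv2.resize(im,(400,320))])[...,::-1])
```

```text
[0.233, 0.336, 0.031] {'bead1': 29, 'bead2': 0, 'bead3': 0, 'bead4': 0} 156 None
[0.471, 0.09, 0.027] {'bead1': 0, 'bead2': 113, 'bead3': 0, 'bead4': 17} 0 ([0.4900999963283539, 0.120899997651577], -60.3, 21, 0.109)
[0.482, -0.005, 0.027] {'bead1': 9, 'bead2': 0, 'bead3': 0, 'bead4': 115} 1 ([0.4828999936580658, -0.0333000011742115], -35.3, 32, 0.121)
[0.31, 0.156, 0.024] {'bead1': 27, 'bead2': 0, 'bead3': 0, 'bead4': 0} 168 None
[0.467, -0.076, 0.027] {'bead1': 0, 'bead2': 0, 'bead3': 104, 'bead4': 0} 0 ([0.4733999967575073, -0.07819999754428864], 12.4, 84, 0.134)
[0.26, -0.222, 0.029] {'bead1': 14, 'bead2': 0, 'bead3': 0, 'bead4': 0} 2 None
[0.511, 0.36, 0.044] {'bead1': 36, 'bead2': 0, 'bead3': 0, 'bead4': 0} 0 ([0.5184999704360962, 0.36160001158714294], -73.6, 227, 0.156)
[0.476  0.3597 0.1364] [-179.9817    0.0076    1.9001] 0.026103632027683586
```

View pics/m7.png

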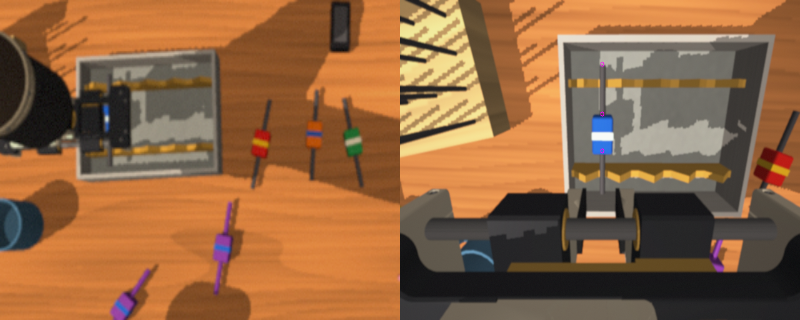

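Bead 1 rests in the +72 notches of both rails, its projected axis matching the rod. That was my last viewable picture, so from here I check by numbers. Next is bead 2.

```bash
cat >> h.py <<'E'
def wrod(c,xy,yaw,z=.014,bead=True):
    """wrist cam: residual of rod (dark gray px) against expected line; returns lateral offset(m, along left normal), yaw error(deg), n"""
    H=hsv(c); d=np.array([np.cos(np.radians(yaw)),np.sin(np.radians(yaw))]); n=np.array([-d[1],d[0]])
    Q=[];g=cv2.cvtColor(c['img'],cv2.COLOR_RGB2GRAY).astype(int); S=H[...,1].astype(int)
    for t in np.arange(.024,.069,.001):
        prof=[]
        L=np.arange(-.03,.0301,.0005)
        for l in L:
            u,v=w2pix(c,[*(np.array(xy)+d*t+n*l),z]); u,v=int(round(u)),int(round(v))
            prof.append(S[v,u] if 0<=u<640 and 0<=v<400 else 255)
        prof=np.convolve(prof,np.ones(16)/16,'same'); k=8+prof[8:-8].argmin()
        if prof[k]<110: Q.append((t,L[k]))
    Q=np.array(Q)
    if len(Q)<6: return None
    a,b=np.polyfit(Q[:,0],Q[:,1],1); r=Q[:,1]-a*Q[:,0]-b; k=abs(r)<.003
    if k.sum()>5: a,b=np.polyfit(Q[k,0],Q[k,1],1)
    return dict(off_centre=round(b,4),off_grip=round(b-.033*a,4),dyaw=round(float(np.degrees(np.arctan(a))),1),n=int(k.sum()))
E
python3 - <<'E'
from h import *
route([.4763,.36,.1365],1.9,[(.4406,.0964,.12,-13.4)])
w=cap('wrist'); b=R.from_euler('z',1.9,degrees=True).apply([0,.072,0])+[.511,.289,0]
print('test on placed bead1',wrod(w,b[:2],1.9,.04))
E
```

```text
[-0.148, 0.874, 0.055] 0.085 -> [0.458, 0.228, 0.128] -5.7
[-0.03, 0.886, 0.055] 0.085 -> [0.441, 0.096, 0.12] -13.4
test on placed bead1 {'off_centre': np.float64(-0.0004), 'off_grip': np.float64(-0.0006), 'dyaw': 0.4, 'n': 45}
```

Request:
send_rows(moves=[{"slide": [-0.03, 0.175, 0.01], "turn": 0.017, "gripper": 0.45}, {"slide": [-0.06, 0.35, 0.02], "turn": 0.034, "gripper": 0.45}, {"slide": [-0.09, 0.525, 0.033], "turn": 0.051, "gripper": 0.45}, {"slide": [-0.12, 0.7, 0.044], "turn": 0.068, "gripper": 0.45}, {"slide": [-0.148, 0.874, 0.055], "turn": 0.085, "gripper": 0.45}])

```text
time_s: 22.57
tcp_pos: [0.4575, 0.2264, 0.1268]
eef_rot: [179.9, 0.1, -5.8]
contact_force: [1.0, -0.2, 0.1]
gripper_width: 0.0391
gripper_force: 0.0
```

Request:
send_rows(moves=[{"slide": [-0.006, 0.19, 0.011], "turn": 0.017, "gripper": 0.45}, {"slide": [-0.012, 0.38, 0.022], "turn": 0.034, "gripper": 0.45}, {"slide": [-0.018, 0.57, 0.033], "turn": 0.051, "gripper": 0.45}, {"slide": [-0.024, 0.76, 0.044], "turn": 0.068, "gripper": 0.45}, {"slide": [-0.03, 0.886, 0.055], "turn": 0.085, "gripper": 0.45}])

```text
time_s: 22.98
tcp_pos: [0.4391, 0.0939, 0.1188]
eef_rot: [179.9, 0.1, -13.5]
contact_force: [0.6, 0.3, 0.3]
gripper_width: 0.0394
gripper_force: 0.0
```

Run:
```python
from h import *
np.set_printoptions(precision=4,suppress=True)
for i in range(3): w=cap('wrist')
s=get_state(); print(s['tcp_pos'],s['eef_rot'],s['gripper_width'])
for r in optics.look_for('wrist','bead2'): print(np.round(r['location'],4),r['p'],w2pix(w,r['location']))
print(wrod(w,[.4727,.0888],-13.4))
```

```text
[0.4398 0.0948 0.119 ] [179.9208   0.0749 -13.5058] 0.03960697848783796
[0.4762 0.0854 0.0244] 0.71 [319.2487 158.0029]
[ 0.4863 -0.0045  0.0261] 0.65 [424.6297 119.9997]
[0.3339 0.1494 0.0301] 0.61 [289.9483 316.2708]
[0.4941 0.3487 0.037 ] 0.6 [ 10.0932 213.3911]
[ 0.4776 -0.0765  0.0225] 0.56 [513.0321 108.9714]
{'off_centre': np.float64(-0.0002), 'off_grip': np.float64(-0.0006), 'dyaw': 0.6, 'n': 45}
```

Request:
send_rows(moves=[{"slide": [0, 0, 0.2], "turn": 0, "gripper": 0.45}, {"slide": [0, 0, 0.4], "turn": 0, "gripper": 0.45}, {"slide": [0, 0, 0.57], "turn": 0, "gripper": 0.45}, {"slide": [0, 0, 0.7], "turn": 0, "gripper": 0.45}, {"slide": [0, 0, 0.765], "turn": 0, "gripper": 0.45}], newtons=30)

```text
time_s: 23.6
tcp_pos: [0.4395, 0.0963, 0.0023]
eef_rot: [179.8, 0.2, -13.3]
contact_force: [-0.2, -0.7, -0.9]
gripper_width: 0.0396
gripper_force: 0.0
```

Request:
send_rows(moves=[{"slide": [0, 0, 0], "turn": 0, "gripper": 0.2}, {"slide": [0, 0, 0], "turn": 0, "gripper": 0.1}, {"slide": [0, 0, 0], "turn": 0, "gripper": 0}, {"slide": [0, 0, 0], "turn": 0, "gripper": 0}, {"slide": [0, 0, 0], "turn": 0, "gripper": 0}], newtons=30)

```text
time_s: 24.02
tcp_pos: [0.4413, 0.0969, 0.0059]
eef_rot: [-179.9, -0.1, -13.4]
contact_force: [-0.1, -0.5, -1.1]
gripper_width: 0.0115
gripper_force: 0.0
```

Request:
send_rows(moves=[{"slide": [0, 0, 0], "turn": 0, "gripper": 0}, {"slide": [0, 0, 0], "turn": 0, "gripper": 0}, {"slide": [0, 0, 0], "turn": 0, "gripper": 0}, {"slide": [0, 0, 0], "turn": 0, "gripper": 0}, {"slide": [0, 0, 0], "turn": 0, "gripper": 0}], newtons=55)

```text
time_s: 24.43
tcp_pos: [0.4411, 0.0968, 0.0056]
eef_rot: [-179.9, -0.1, -13.4]
contact_force: [-2.3, 1.7, 6.7]
gripper_width: 0.0062
gripper_force: 55.0
```

Request:
send_rows(moves=[{"slide": [0, 0, -0.06], "turn": 0, "gripper": 0}, {"slide": [0, 0, -0.2], "turn": 0, "gripper": 0}, {"slide": [0, 0, -0.4], "turn": 0, "gripper": 0}, {"slide": [0, 0, -0.6], "turn": 0, "gripper": 0}, {"slide": [0, 0, -0.87], "turn": 0, "gripper": 0}])

```text
time_s: 24.85
tcp_pos: [0.439, 0.0953, 0.1353]
eef_rot: [179.8, 0.2, -13.4]
contact_force: [0.9, 1.2, -1.3]
gripper_width: 0.0063
gripper_force: 55.0
```

```bash
cat >> h.py <<'E'
def held(hues):
    """bead end nearest/farthest in hand: wrist image, bead colour blob rows vs expected"""
    w=cap('wrist'); s=get_state(); p=np.array(s['tcp_pos']); Rm=R.from_euler('xyz',s['eef_rot'],degrees=True)
    H=hsv(w); m=(H[...,0]>=hues[0])&(H[...,0]<=hues[1])&(H[...,1]>150); m[:, :285]=0; m[:,360:]=0; m[:100]=0; m[245:]=0
    v,u=np.nonzero(m); ex=w2pix(w,p+Rm.apply([.053,0,-.0087])); print('held: top row',np.percentile(v,1),'cols',u.min(),u.max(),'expected ~162.5 / 293-351; n',len(v),'tcp',np.round(p,4),np.round(s['eef_rot'],2),'w',round(s['gripper_width'],4),'F',np.round(s['contact_force'],1))
E
python3 - <<'E'
from h import *
held((0,6))
route([.4406,.0964,.136],-13.4,[(.4772,.3119,.14,1.9)])
E
```

```text
held: top row 164.0 cols 292 349 expected ~162.5 / 293-351; n 3449 tcp [0.4435 0.0973 0.144 ] [-179.74   -0.39  -13.29] w 0.0059 F [3.6 1.8 8.6]
[-0.048, -0.727, -0.013] -0.085 -> [0.459, 0.204, 0.138] -5.8
[0.05, -0.727, -0.014] -0.085 -> [0.477, 0.312, 0.14] 1.9
```

Request:
send_rows(moves=[{"slide": [-0.01, -0.145, 0], "turn": -0.017, "gripper": 0}, {"slide": [-0.019, -0.29, -0.005], "turn": -0.034, "gripper": 0}, {"slide": [-0.029, -0.436, -0.008], "turn": -0.051, "gripper": 0}, {"slide": [-0.038, -0.582, -0.01], "turn": -0.068, "gripper": 0}, {"slide": [-0.048, -0.727, -0.013], "turn": -0.085, "gripper": 0}])

```text
time_s: 25.32
tcp_pos: [0.4588, 0.2049, 0.1374]
eef_rot: [-180.0, 0.0, -5.7]
contact_force: [0.3, -0.5, -0.7]
gripper_width: 0.0061
gripper_force: 55.0
```

Request:
send_rows(moves=[{"slide": [0.012, -0.17, 0], "turn": -0.017, "gripper": 0}, {"slide": [0.024, -0.34, -0.005], "turn": -0.034, "gripper": 0}, {"slide": [0.036, -0.51, -0.01], "turn": -0.051, "gripper": 0}, {"slide": [0.046, -0.66, -0.014], "turn": -0.068, "gripper": 0}, {"slide": [0.05, -0.727, -0.014], "turn": -0.085, "gripper": 0}])

```text
time_s: 25.73
tcp_pos: [0.4777, 0.3142, 0.1392]
eef_rot: [-180.0, -0.0, 2.1]
contact_force: [1.0, 0.4, -0.5]
gripper_width: 0.0063
gripper_force: 55.0
```

Run:
```python
from h import *
for i in range(3): cap('wrist')
held((0,6))
```

```text
held: top row 164.0 cols 293 349 expected ~162.5 / 293-351; n 3430 tcp [0.4767 0.3112 0.139 ] [1.7995e+02 6.0000e-02 1.8900e+00] w 0.0062 F [ 0.  -0.4 -0.8]
```

Request:
send_rows(moves=[{"slide": [0, 0.002, 0.15], "turn": 0, "gripper": 0}, {"slide": [0, 0.002, 0.3], "turn": 0, "gripper": 0}, {"slide": [0, 0.002, 0.45], "turn": 0, "gripper": 0}, {"slide": [0, 0.002, 0.55], "turn": 0, "gripper": 0}, {"slide": [0, 0.002, 0.61], "turn": 0, "gripper": 0}])

```text
time_s: 26.35
tcp_pos: [0.4764, 0.3095, 0.0463]
eef_rot: [179.9, 0.1, 1.8]
contact_force: [0.9, -0.4, 1.2]
gripper_width: 0.0061
gripper_force: 56.2
```

Request:
send_rows(moves=[{"slide": [0, 0, 0.025], "turn": 0, "gripper": 0}, {"slide": [0, 0, 0.05], "turn": 0, "gripper": 0}, {"slide": [0, 0, 0.07], "turn": 0, "gripper": 0}, {"slide": [0, 0, 0.09], "turn": 0, "gripper": 0}, {"slide": [0, 0, 0.1], "turn": 0, "gripper": 0}])

```text
time_s: 26.77
tcp_pos: [0.4774, 0.3117, 0.0333]
eef_rot: [-180.0, -0.0, 1.9]
contact_force: [-0.0, -0.3, -0.1]
gripper_width: 0.0059
gripper_force: 55.0
```

Request:
send_rows(moves=[{"slide": [0, 0, 0.005], "turn": 0, "gripper": 0}, {"slide": [0, 0, 0.008], "turn": 0, "gripper": 0}, {"slide": [0, 0, 0.008], "turn": 0, "gripper": 0}, {"slide": [0, 0, 0.008], "turn": 0, "gripper": 0}, {"slide": [0, 0, 0.008], "turn": 0, "gripper": 0}], newtons=20)

```text
time_s: 27.18
tcp_pos: [0.4774, 0.3117, 0.0321]
eef_rot: [-180.0, -0.0, 1.9]
contact_force: [0.2, 0.4, 0.2]
gripper_width: 0.0072
gripper_force: 20.3
```

Request:
send_rows(moves=[{"slide": [0, 0, 0.003], "turn": 0, "gripper": 0.1}, {"slide": [0, 0, 0.003], "turn": 0, "gripper": 0.15}, {"slide": [0, 0, 0.003], "turn": 0, "gripper": 0.25}, {"slide": [0, 0, 0.003], "turn": 0, "gripper": 0.3}, {"slide": [0, 0, 0.003], "turn": 0, "gripper": 0.3}], newtons=5)

```text
time_s: 27.6
tcp_pos: [0.4774, 0.3117, 0.0315]
eef_rot: [-180.0, -0.0, 1.9]
contact_force: [0.2, 1.1, 0.6]
gripper_width: 0.0247
gripper_force: 0.3
```

Request:
send_rows(moves=[{"slide": [0, 0, -0.05], "turn": 0, "gripper": 0.3}, {"slide": [0, 0, -0.2], "turn": 0, "gripper": 0.3}, {"slide": [0, 0, -0.4], "turn": 0, "gripper": 0.3}, {"slide": [0, 0, -0.55], "turn": 0, "gripper": 0.3}, {"slide": [0, 0, -0.7], "turn": 0, "gripper": 0.3}])

```text
time_s: 28.02
tcp_pos: [0.4771, 0.3113, 0.138]
eef_rot: [-180.0, 0.0, 1.9]
contact_force: [0.3, 1.2, 0.7]
gripper_width: 0.0261
gripper_force: 0.0
```

Run:
```python
from h import *
np.set_printoptions(precision=4,suppress=True)
for i in range(3): w=cap('wrist')
s=get_state(); print(s['tcp_pos'],s['eef_rot'],s['gripper_width'])
for n in (.024,.072):
    b=R.from_euler('z',1.9,degrees=True).apply([0,n,0])+[.511,.289,0]; print(n,b[:2],wrod(w,b[:2],1.9,.04))
for r in optics.look_for('wrist','bead2'): print(np.round(r['location'],4),r['p'])
t=cap('top'); beads(t)
route([.4774,.3117,.138],1.9,[(.4498,-.0053,.12,-5.1)])
```

```text
[0.4779 0.3123 0.1386] [-179.8329   -0.1416    1.9141] 0.026340624001464415
0.024 [0.5102 0.313 ] {'off_centre': np.float64(0.0007), 'off_grip': np.float64(0.0015), 'dyaw': -1.4, 'n': 44}
0.072 [0.5086 0.361 ] {'off_centre': np.float64(0.0014), 'off_grip': np.float64(0.0023), 'dyaw': -1.6, 'n': 46}
[0.512  0.3626 0.0541] 0.87
[0.4725 0.008  0.0114] 0.76
[0.516  0.311  0.0536] 0.73
[0.5393 0.2771 0.0065] 0.33
[0.467, -0.076, 0.029] {'bead1': 0, 'bead2': 0, 'bead3': 103, 'bead4': 0} 0 ([0.4733999967575073, -0.07800000160932541], 12.9, 83, 0.134)
[0.232, 0.339, 0.028] {'bead1': 28, 'bead2': 0, 'bead3': 0, 'bead4': 0} 131 None
[0.484, -0.007, 0.027] {'bead1': 9, 'bead2': 0, 'bead3': 0, 'bead4': 104} 0 ([0.4864000082015991, -0.032499998807907104], -33.8, 30, 0.122)
[0.547, 0.359, 0.045] {'bead1': 0, 'bead2': 0, 'bead3': 0, 'bead4': 0} 1 ([0.5353999733924866, 0.36149999499320984], 77.5, 197, 0.156)
[0.511, 0.308, 0.042] {'bead1': 0, 'bead2': 39, 'bead3': 0, 'bead4': 0} 0 ([0.5164999961853027, 0.3084000051021576], -73.8, 213, 0.156)
[0.26, -0.223, 0.027] {'bead1': 13, 'bead2': 0, 'bead3': 0, 'bead4': 0} 0 None
[0.313, 0.153, 0.026] {'bead1': 27, 'bead2': 0, 'bead3': 0, 'bead4': 0} 167 None
[-0.085, 0.702, 0.04] 0.026 -> [0.468, 0.206, 0.132] -0.4
[-0.056, 0.705, 0.04] 0.026 -> [0.459, 0.1, 0.126] -2.8
[-0.027, 0.706, 0.04] 0.026 -> [0.45, -0.005, 0.12] -5.1
```

Request:
send_rows(moves=[{"slide": [-0.017, 0.14, 0.01], "turn": 0.005, "gripper": 0.45}, {"slide": [-0.034, 0.28, 0.016], "turn": 0.01, "gripper": 0.45}, {"slide": [-0.051, 0.42, 0.024], "turn": 0.016, "gripper": 0.45}, {"slide": [-0.068, 0.56, 0.032], "turn": 0.021, "gripper": 0.45}, {"slide": [-0.085, 0.702, 0.04], "turn": 0.026, "gripper": 0.45}])

```text
time_s: 28.73
tcp_pos: [0.4672, 0.2044, 0.1291]
eef_rot: [179.9, 0.1, -0.4]
contact_force: [1.2, 0.0, -0.2]
gripper_width: 0.0392
gripper_force: 0.0
```

Request:
send_rows(moves=[{"slide": [-0.011, 0.14, 0.01], "turn": 0.005, "gripper": 0.45}, {"slide": [-0.022, 0.28, 0.016], "turn": 0.01, "gripper": 0.45}, {"slide": [-0.034, 0.42, 0.024], "turn": 0.016, "gripper": 0.45}, {"slide": [-0.045, 0.56, 0.032], "turn": 0.021, "gripper": 0.45}, {"slide": [-0.056, 0.705, 0.04], "turn": 0.026, "gripper": 0.45}])

```text
time_s: 29.15
tcp_pos: [0.4579, 0.0988, 0.1233]
eef_rot: [179.9, 0.1, -2.8]
contact_force: [-0.1, -0.2, 0.2]
gripper_width: 0.0398
gripper_force: 0.0
```

Request:
send_rows(moves=[{"slide": [-0.005, 0.17, 0.01], "turn": 0.005, "gripper": 0.45}, {"slide": [-0.012, 0.34, 0.016], "turn": 0.01, "gripper": 0.45}, {"slide": [-0.018, 0.5, 0.024], "turn": 0.016, "gripper": 0.45}, {"slide": [-0.024, 0.64, 0.032], "turn": 0.021, "gripper": 0.45}, {"slide": [-0.027, 0.706, 0.04], "turn": 0.026, "gripper": 0.45}])

```text
time_s: 29.57
tcp_pos: [0.4482, -0.0075, 0.1173]
eef_rot: [179.9, 0.1, -5.2]
contact_force: [-0.8, -0.3, -0.5]
gripper_width: 0.0393
gripper_force: 0.0
```

Run:
```python
from h import *
np.set_printoptions(precision=4,suppress=True)
for i in range(3): w=cap('wrist')
s=get_state(); print(s['tcp_pos'],s['eef_rot'],s['gripper_width'])
for r in optics.look_for('wrist','bead4'): print(np.round(r['location'],4),r['p'],w2pix(w,r['location']))
print(wrod(w,[.4827,-.0082],-5.1))
```

```text
[ 0.4493 -0.0059  0.1177] [179.9619   0.0774  -5.198 ] 0.03983407907381723
[ 0.4752 -0.0761  0.0264] 0.8 [400.1533 165.0149]
[ 0.4857 -0.0073  0.023 ] 0.72 [317.0975 159.4584]
[ 0.2738 -0.2186  0.0091] 0.59 [531.8766 334.6028]
{'off_centre': np.float64(0.0007), 'off_grip': np.float64(0.0006), 'dyaw': 0.3, 'n': 46}
```

Request:
send_rows(moves=[{"slide": [0, 0, 0.2], "turn": 0, "gripper": 0.45}, {"slide": [0, 0, 0.4], "turn": 0, "gripper": 0.45}, {"slide": [0, 0, 0.57], "turn": 0, "gripper": 0.45}, {"slide": [0, 0, 0.7], "turn": 0, "gripper": 0.45}, {"slide": [0, 0, 0.757], "turn": 0, "gripper": 0.45}], newtons=30)

```text
time_s: 30.18
tcp_pos: [0.4484, -0.005, 0.0024]
eef_rot: [179.9, 0.2, -5.1]
contact_force: [0.0, -0.2, -0.4]
gripper_width: 0.0397
gripper_force: 0.0
```

Request:
send_rows(moves=[{"slide": [0, 0, 0], "turn": 0, "gripper": 0.2}, {"slide": [0, 0, 0], "turn": 0, "gripper": 0.1}, {"slide": [0, 0, 0], "turn": 0, "gripper": 0}, {"slide": [0, 0, 0], "turn": 0, "gripper": 0}, {"slide": [0, 0, 0], "turn": 0, "gripper": 0}], newtons=30)

```text
time_s: 30.6
tcp_pos: [0.4505, -0.005, 0.0059]
eef_rot: [-179.9, -0.1, -5.1]
contact_force: [1.2, -0.5, 0.2]
gripper_width: 0.0117
gripper_force: 0.0
```

Request:
send_rows(moves=[{"slide": [0, 0, 0], "turn": 0, "gripper": 0}, {"slide": [0, 0, 0], "turn": 0, "gripper": 0}, {"slide": [0, 0, 0], "turn": 0, "gripper": 0}, {"slide": [0, 0, 0], "turn": 0, "gripper": 0}, {"slide": [0, 0, 0], "turn": 0, "gripper": 0}], newtons=55)

```text
time_s: 31.02
tcp_pos: [0.4503, -0.0051, 0.0055]
eef_rot: [-180.0, -0.1, -5.1]
contact_force: [-2.6, 2.5, 7.0]
gripper_width: 0.0062
gripper_force: 55.0
```

Request:
send_rows(moves=[{"slide": [0, 0, -0.06], "turn": 0, "gripper": 0}, {"slide": [0, 0, -0.2], "turn": 0, "gripper": 0}, {"slide": [0, 0, -0.4], "turn": 0, "gripper": 0}, {"slide": [0, 0, -0.6], "turn": 0, "gripper": 0}, {"slide": [0, 0, -0.87], "turn": 0, "gripper": 0}])

```text
time_s: 31.43
tcp_pos: [0.4479, -0.006, 0.1352]
eef_rot: [179.9, 0.2, -5.1]
contact_force: [2.0, 0.8, -2.2]
gripper_width: 0.006
gripper_force: 55.0
```

Run:
```python
from h import *
held((8,16))
cap('wrist');cap('wrist');p=get_state()['tcp_pos'];print(p)
route([.4498,-.0053,p[2]],-5.1,[(.4788,.2639,.14,1.9)])
```

```text
held: top row 101.0 cols 285 359 expected ~162.5 / 293-351; n 8492 tcp [ 0.4528 -0.005   0.1439] [-179.89   -0.47   -5.02] w 0.0064 F [ 3.9 -0.   7.8]
[ 0.45157933 -0.00471971  0.1383528 ]
[0.017, -0.902, -0.005] -0.039 -> [0.464, 0.129, 0.139] -1.6
[0.071, -0.9, -0.006] -0.039 -> [0.479, 0.264, 0.14] 1.9
```

Request:
send_rows(moves=[{"slide": [0, -0.15, 0], "turn": -0.008, "gripper": 0}, {"slide": [0.005, -0.33, 0], "turn": -0.016, "gripper": 0}, {"slide": [0.01, -0.52, -0.01], "turn": -0.024, "gripper": 0}, {"slide": [0.013, -0.71, -0.02], "turn": -0.032, "gripper": 0}, {"slide": [0.017, -0.902, -0.02], "turn": -0.039, "gripper": 0}])

```text
time_s: 32.0
tcp_pos: [0.4636, 0.1299, 0.1374]
eef_rot: [180.0, 0.1, -1.6]
contact_force: [0.8, -0.4, -0.8]
gripper_width: 0.0067
gripper_force: 55.0
```

Request:
send_rows(moves=[{"slide": [0.016, -0.2, 0], "turn": -0.008, "gripper": 0}, {"slide": [0.032, -0.4, 0], "turn": -0.016, "gripper": 0}, {"slide": [0.046, -0.6, 0], "turn": -0.024, "gripper": 0}, {"slide": [0.06, -0.78, 0], "turn": -0.032, "gripper": 0}, {"slide": [0.071, -0.9, 0], "turn": -0.039, "gripper": 0}])

```text
time_s: 32.42
tcp_pos: [0.4782, 0.2656, 0.1368]
eef_rot: [179.9, 0.1, 2.0]
contact_force: [0.7, -1.1, -0.2]
gripper_width: 0.0063
gripper_force: 55.0
```

Run:
```python
from h import *
for i in range(4): cap('wrist')
held((8,16))
```

```text
held: top row 159.0 cols 292 350 expected ~162.5 / 293-351; n 3640 tcp [0.478  0.2629 0.1374] [1.7992e+02 9.0000e-02 1.8900e+00] w 0.0061 F [ 0.2 -0.5 -1.1]
```

Request:
send_rows(moves=[{"slide": [0.004, -0.004, 0.15], "turn": 0, "gripper": 0}, {"slide": [0.004, -0.004, 0.3], "turn": 0, "gripper": 0}, {"slide": [0.004, -0.004, 0.45], "turn": 0, "gripper": 0}, {"slide": [0.004, -0.004, 0.55], "turn": 0, "gripper": 0}, {"slide": [0.004, -0.004, 0.6], "turn": 0, "gripper": 0}])

```text
time_s: 33.08
tcp_pos: [0.4781, 0.2622, 0.0462]
eef_rot: [179.9, 0.2, 1.8]
contact_force: [0.9, -0.2, -0.9]
gripper_width: 0.0062
gripper_force: 55.3
```

Request:
send_rows(moves=[{"slide": [0, 0, 0.025], "turn": 0, "gripper": 0}, {"slide": [0, 0, 0.05], "turn": 0, "gripper": 0}, {"slide": [0, 0, 0.07], "turn": 0, "gripper": 0}, {"slide": [0, 0, 0.09], "turn": 0, "gripper": 0}, {"slide": [0, 0, 0.1], "turn": 0, "gripper": 0}])

```text
time_s: 33.5
tcp_pos: [0.4795, 0.2646, 0.0336]
eef_rot: [-180.0, -0.0, 1.9]
contact_force: [0.4, -0.2, -0.7]
gripper_width: 0.0062
gripper_force: 55.0
```

Request:
send_rows(moves=[{"slide": [0, 0, 0.004], "turn": 0, "gripper": 0}, {"slide": [0, 0, 0.006], "turn": 0, "gripper": 0}, {"slide": [0, 0, 0.006], "turn": 0, "gripper": 0}, {"slide": [0, 0, 0.006], "turn": 0, "gripper": 0}, {"slide": [0, 0, 0.006], "turn": 0, "gripper": 0}], newtons=20)

```text
time_s: 33.92
tcp_pos: [0.4793, 0.2645, 0.0326]
eef_rot: [-180.0, -0.0, 1.9]
contact_force: [0.2, 0.1, -0.8]
gripper_width: 0.0071
gripper_force: 20.0
```

Request:
send_rows(moves=[{"slide": [0, 0, 0.008], "turn": 0, "gripper": 0}, {"slide": [0, 0, 0.008], "turn": 0, "gripper": 0.1}, {"slide": [0, 0, 0.008], "turn": 0, "gripper": 0.2}, {"slide": [0, 0, 0.008], "turn": 0, "gripper": 0.3}, {"slide": [0, 0, 0.008], "turn": 0, "gripper": 0.3}], newtons=5)

```text
time_s: 34.33
tcp_pos: [0.4793, 0.2645, 0.0313]
eef_rot: [-180.0, -0.0, 1.9]
contact_force: [-0.5, 0.4, 0.3]
gripper_width: 0.023
gripper_force: 0.0
```

Request:
send_rows(moves=[{"slide": [0, 0, -0.05], "turn": 0, "gripper": 0.3}, {"slide": [0, 0, -0.2], "turn": 0, "gripper": 0.3}, {"slide": [0, 0, -0.4], "turn": 0, "gripper": 0.3}, {"slide": [0, 0, -0.55], "turn": 0, "gripper": 0.3}, {"slide": [0, 0, -0.7], "turn": 0, "gripper": 0.3}])

```text
time_s: 34.75
tcp_pos: [0.4793, 0.2644, 0.1383]
eef_rot: [-180.0, -0.0, 1.9]
contact_force: [0.6, 1.4, 0.1]
gripper_width: 0.0261
gripper_force: 0.0
```

Run:
```python
from h import *
np.set_printoptions(precision=4,suppress=True)
for i in range(3): w=cap('wrist')
s=get_state(); print(s['tcp_pos'],s['eef_rot'],s['gripper_width'])
for n in (-.024,.024,.072):
    b=R.from_euler('z',1.9,degrees=True).apply([0,n,0])+[.511,.289,0]; print(n,b[:2],wrod(w,b[:2],1.9,.04))
for r in optics.look_for('wrist','bead2'): print(np.round(r['location'],4),r['p'])
t=cap('top'); beads(t)
route([.4793,.2645,.136],1.9,[(.4412,-.0854,.12,12.9)])
```

```text
[0.4802 0.2653 0.1388] [-179.8178   -0.183     1.9216] 0.026621951896712893
-0.024 [0.5118 0.265 ] {'off_centre': np.float64(0.0015), 'off_grip': np.float64(0.0021), 'dyaw': -1.1, 'n': 46}
0.024 [0.5102 0.313 ] {'off_centre': np.float64(0.0013), 'off_grip': np.float64(0.0025), 'dyaw': -2.1, 'n': 45}
0.072 [0.5086 0.361 ] {'off_centre': np.float64(-0.0005), 'off_grip': np.float64(-0.0008), 'dyaw': 0.5, 'n': 46}
[0.5128 0.3108 0.0518] 0.94
[0.5178 0.2682 0.0514] 0.85
[0.5088 0.3609 0.0491] 0.79
[ 0.4644 -0.0666  0.0037] 0.61
[0.469, -0.076, 0.028] {'bead1': 0, 'bead2': 0, 'bead3': 104, 'bead4': 0} 0 ([0.47350001335144043, -0.07850000262260437], 13.0, 75, 0.134)
[0.316, 0.157, 0.023] {'bead1': 27, 'bead2': 0, 'bead3': 0, 'bead4': 0} 159 None
[0.261, -0.224, 0.027] {'bead1': 13, 'bead2': 0, 'bead3': 0, 'bead4': 0} 0 None
[0.232, 0.337, 0.026] {'bead1': 29, 'bead2': 0, 'bead3': 0, 'bead4': 0} 143 None
[0.456, 0.309, 0.048] {'bead1': 0, 'bead2': 0, 'bead3': 0, 'bead4': 0} 0 ([0.48809999227523804, 0.3131999969482422], -81.9, 224, 0.147)
[0.516, 0.266, 0.043] {'bead1': 0, 'bead2': 0, 'bead3': 0, 'bead4': 6} 0 ([0.5177000164985657, 0.26600000262260437], -81.2, 253, 0.157)
[0.646, -0.058, 0.028] {'bead1': 0, 'bead2': 0, 'bead3': 0, 'bead4': 0} 0 ([0.652899980545044, -0.05849999934434891], -11.0, 124, 0.076)
[-0.11, 0.774, 0.036] -0.041 -> [0.467, 0.148, 0.131] 5.6
[-0.16, 0.766, 0.035] -0.04 -> [0.454, 0.031, 0.125] 9.2
[-0.208, 0.754, 0.036] -0.041 -> [0.441, -0.085, 0.12] 12.9
```

Request:
send_rows(moves=[{"slide": [-0.022, 0.155, 0.007], "turn": -0.008, "gripper": 0.45}, {"slide": [-0.044, 0.31, 0.014], "turn": -0.016, "gripper": 0.45}, {"slide": [-0.066, 0.465, 0.021], "turn": -0.025, "gripper": 0.45}, {"slide": [-0.088, 0.62, 0.028], "turn": -0.033, "gripper": 0.45}, {"slide": [-0.11, 0.774, 0.036], "turn": -0.041, "gripper": 0.45}])

```text
time_s: 35.47
tcp_pos: [0.4657, 0.1464, 0.1297]
eef_rot: [179.9, 0.1, 5.7]
contact_force: [0.9, -0.1, -0.1]
gripper_width: 0.0391
gripper_force: 0.0
```

Request:
send_rows(moves=[{"slide": [-0.032, 0.153, 0.007], "turn": -0.008, "gripper": 0.45}, {"slide": [-0.064, 0.306, 0.014], "turn": -0.016, "gripper": 0.45}, {"slide": [-0.096, 0.46, 0.021], "turn": -0.024, "gripper": 0.45}, {"slide": [-0.128, 0.613, 0.028], "turn": -0.032, "gripper": 0.45}, {"slide": [-0.16, 0.766, 0.035], "turn": -0.04, "gripper": 0.45}])

```text
time_s: 35.88
tcp_pos: [0.453, 0.0298, 0.1246]
eef_rot: [180.0, 0.1, 9.2]
contact_force: [0.0, 0.4, 0.2]
gripper_width: 0.039
gripper_force: 0.0
```

Request:
send_rows(moves=[{"slide": [-0.046, 0.17, 0.007], "turn": -0.008, "gripper": 0.45}, {"slide": [-0.092, 0.34, 0.014], "turn": -0.016, "gripper": 0.45}, {"slide": [-0.14, 0.51, 0.021], "turn": -0.025, "gripper": 0.45}, {"slide": [-0.18, 0.66, 0.028], "turn": -0.033, "gripper": 0.45}, {"slide": [-0.208, 0.754, 0.036], "turn": -0.041, "gripper": 0.45}])

```text
time_s: 36.3
tcp_pos: [0.4399, -0.0874, 0.1192]
eef_rot: [-180.0, 0.1, 12.9]
contact_force: [0.5, -0.8, 0.3]
gripper_width: 0.0395
gripper_force: 0.0
```

Run:
```python
from h import *
np.set_printoptions(precision=4,suppress=True)
for i in range(4): w=cap('wrist')
s=get_state(); print(s['tcp_pos'],s['eef_rot'],s['gripper_width'])
for r in optics.look_for('wrist','bead4'): print(np.round(r['location'],4),r['p'],w2pix(w,r['location']))
print(wrod(w,[.4735,-.0783],13))
```

```text
[ 0.4407 -0.0858  0.1195] [-179.9984    0.0961   12.8   ] 0.039472716990581434
[ 0.4767 -0.0775  0.029 ] 0.93 [319.7868 159.4902]
[0.369  0.1446 0.0198] 0.71 [ 56.2557 219.0661]
{'off_centre': np.float64(0.0001), 'off_grip': np.float64(0.0001), 'dyaw': -0.1, 'n': 44}
```

Request:
send_rows(moves=[{"slide": [0, 0, 0.2], "turn": 0, "gripper": 0.45}, {"slide": [0, 0, 0.4], "turn": 0, "gripper": 0.45}, {"slide": [0, 0, 0.57], "turn": 0, "gripper": 0.45}, {"slide": [0, 0, 0.7], "turn": 0, "gripper": 0.45}, {"slide": [0, 0, 0.765], "turn": 0, "gripper": 0.45}], newtons=30)

```text
time_s: 36.97
tcp_pos: [0.4399, -0.0849, 0.003]
eef_rot: [-180.0, 0.2, 12.9]
contact_force: [-0.3, -0.0, 0.5]
gripper_width: 0.0395
gripper_force: 0.0
```

Request:
send_rows(moves=[{"slide": [0, 0, 0], "turn": 0, "gripper": 0.2}, {"slide": [0, 0, 0], "turn": 0, "gripper": 0.1}, {"slide": [0, 0, 0], "turn": 0, "gripper": 0}, {"slide": [0, 0, 0], "turn": 0, "gripper": 0}, {"slide": [0, 0, 0], "turn": 0, "gripper": 0}], newtons=30)

```text
time_s: 37.38
tcp_pos: [0.442, -0.0852, 0.0064]
eef_rot: [180.0, -0.1, 12.9]
contact_force: [0.4, -1.1, 0.4]
gripper_width: 0.0117
gripper_force: 0.0
```

Request:
send_rows(moves=[{"slide": [0, 0, 0], "turn": 0, "gripper": 0}, {"slide": [0, 0, 0], "turn": 0, "gripper": 0}, {"slide": [0, 0, 0], "turn": 0, "gripper": 0}, {"slide": [0, 0, 0], "turn": 0, "gripper": 0}, {"slide": [0, 0, 0], "turn": 0, "gripper": 0}], newtons=55)

```text
time_s: 37.8
tcp_pos: [0.4418, -0.0854, 0.0061]
eef_rot: [180.0, -0.1, 12.9]
contact_force: [-1.3, 1.0, 7.6]
gripper_width: 0.0059
gripper_force: 54.9
```

Request:
send_rows(moves=[{"slide": [0, 0, -0.06], "turn": 0, "gripper": 0}, {"slide": [0, 0, -0.2], "turn": 0, "gripper": 0}, {"slide": [0, 0, -0.4], "turn": 0, "gripper": 0}, {"slide": [0, 0, -0.6], "turn": 0, "gripper": 0}, {"slide": [0, 0, -0.87], "turn": 0, "gripper": 0}])

```text
time_s: 38.22
tcp_pos: [0.4393, -0.0858, 0.1357]
eef_rot: [-180.0, 0.2, 12.9]
contact_force: [1.4, -0.0, -0.7]
gripper_width: 0.006
gripper_force: 54.9
```

Run:
```python
from h import *
held((50,85))
route([.4412,-.0854,.136],12.9,[(.4804,.2159,.138,1.9)])
```

```text
held: top row 163.0 cols 293 347 expected ~162.5 / 293-351; n 3196 tcp [ 0.4444 -0.0857  0.1444] [179.88  -0.46  12.98] w 0.0065 F [ 3.9 -0.5  7.6]
[0.234, -0.633, -0.004] 0.041 -> [0.454, 0.015, 0.137] 9.2
[0.194, -0.647, -0.005] 0.04 -> [0.467, 0.115, 0.137] 5.6
[0.152, -0.658, -0.004] 0.041 -> [0.48, 0.216, 0.138] 1.9
```

Request:
send_rows(moves=[{"slide": [0.047, -0.127, 0], "turn": 0.008, "gripper": 0}, {"slide": [0.094, -0.254, 0], "turn": 0.016, "gripper": 0}, {"slide": [0.14, -0.38, 0], "turn": 0.025, "gripper": 0}, {"slide": [0.187, -0.507, 0], "turn": 0.033, "gripper": 0}, {"slide": [0.234, -0.633, -0.01], "turn": 0.041, "gripper": 0}])

```text
time_s: 38.68
tcp_pos: [0.4539, 0.0156, 0.1371]
eef_rot: [-180.0, 0.0, 9.1]
contact_force: [-0.3, -0.3, -0.9]
gripper_width: 0.0064
gripper_force: 54.9
```

Request:
send_rows(moves=[{"slide": [0.039, -0.129, 0], "turn": 0.008, "gripper": 0}, {"slide": [0.078, -0.258, 0], "turn": 0.016, "gripper": 0}, {"slide": [0.116, -0.388, 0], "turn": 0.024, "gripper": 0}, {"slide": [0.155, -0.517, 0], "turn": 0.032, "gripper": 0}, {"slide": [0.194, -0.647, 0], "turn": 0.04, "gripper": 0}])

```text
time_s: 39.1
tcp_pos: [0.4673, 0.1162, 0.1372]
eef_rot: [-180.0, 0.0, 5.6]
contact_force: [0.6, 0.5, -0.3]
gripper_width: 0.0062
gripper_force: 54.9
```

Request:
send_rows(moves=[{"slide": [0.036, -0.15, 0], "turn": 0.008, "gripper": 0}, {"slide": [0.072, -0.3, 0], "turn": 0.016, "gripper": 0}, {"slide": [0.104, -0.44, 0], "turn": 0.024, "gripper": 0}, {"slide": [0.134, -0.57, 0], "turn": 0.032, "gripper": 0}, {"slide": [0.152, -0.658, 0], "turn": 0.041, "gripper": 0}])

```text
time_s: 39.52
tcp_pos: [0.4807, 0.2174, 0.1371]
eef_rot: [-180.0, -0.0, 1.9]
contact_force: [0.3, 0.3, -1.2]
gripper_width: 0.0061
gripper_force: 54.9
```

Run:
```python
from h import *
for i in range(4): cap('wrist')
held((50,85))
```

```text
held: top row 163.0 cols 293 347 expected ~162.5 / 293-351; n 3225 tcp [0.4801 0.2152 0.1371] [1.7997e+02 5.0000e-02 1.9200e+00] w 0.0065 F [-0.7 -0.5 -1.3]
```

Request:
send_rows(moves=[{"slide": [0, -0.003, 0.15], "turn": 0, "gripper": 0}, {"slide": [0, -0.003, 0.3], "turn": 0, "gripper": 0}, {"slide": [0, -0.003, 0.45], "turn": 0, "gripper": 0}, {"slide": [0, -0.003, 0.55], "turn": 0, "gripper": 0}, {"slide": [0, -0.003, 0.6], "turn": 0, "gripper": 0}])

```text
time_s: 40.18
tcp_pos: [0.4795, 0.2144, 0.0456]
eef_rot: [179.9, 0.1, 1.8]
contact_force: [0.3, -0.9, 0.0]
gripper_width: 0.0062
gripper_force: 55.8
```

Request:
send_rows(moves=[{"slide": [0, 0, 0.025], "turn": 0, "gripper": 0}, {"slide": [0, 0, 0.05], "turn": 0, "gripper": 0}, {"slide": [0, 0, 0.07], "turn": 0, "gripper": 0}, {"slide": [0, 0, 0.085], "turn": 0, "gripper": 0}, {"slide": [0, 0, 0.095], "turn": 0, "gripper": 0}])

```text
time_s: 40.6
tcp_pos: [0.4807, 0.2164, 0.0336]
eef_rot: [-180.0, -0.0, 1.9]
contact_force: [-0.0, 0.1, -1.2]
gripper_width: 0.0061
gripper_force: 54.9
```

Request:
send_rows(moves=[{"slide": [0, 0, 0.004], "turn": 0, "gripper": 0}, {"slide": [0, 0, 0.006], "turn": 0, "gripper": 0}, {"slide": [0, 0, 0.006], "turn": 0, "gripper": 0}, {"slide": [0, 0, 0.006], "turn": 0, "gripper": 0}, {"slide": [0, 0, 0.006], "turn": 0, "gripper": 0}], newtons=20)

```text
time_s: 41.02
tcp_pos: [0.4807, 0.2164, 0.0325]
eef_rot: [-180.0, -0.0, 1.9]
contact_force: [0.0, -0.2, -0.4]
gripper_width: 0.0069
gripper_force: 19.9
```

Request:
send_rows(moves=[{"slide": [0, 0, 0.006], "turn": 0, "gripper": 0}, {"slide": [0, 0, 0.006], "turn": 0, "gripper": 0.1}, {"slide": [0, 0, 0.006], "turn": 0, "gripper": 0.2}, {"slide": [0, 0, 0.006], "turn": 0, "gripper": 0.27}, {"slide": [0, 0, 0.006], "turn": 0, "gripper": 0.27}], newtons=5)

```text
time_s: 41.43
tcp_pos: [0.4806, 0.2163, 0.0314]
eef_rot: [-180.0, -0.0, 1.9]
contact_force: [0.6, 0.0, -0.0]
gripper_width: 0.0217
gripper_force: 0.1
```

Request:
send_rows(moves=[{"slide": [0, 0, -0.05], "turn": 0, "gripper": 0.27}, {"slide": [0, 0, -0.2], "turn": 0, "gripper": 0.27}, {"slide": [0, 0, -0.45], "turn": 0, "gripper": 0.27}, {"slide": [0, 0, -0.7], "turn": 0, "gripper": 0.27}, {"slide": [0, 0, -1.0], "turn": 0, "gripper": 0.27}])

```text
time_s: 41.85
tcp_pos: [0.4796, 0.2154, 0.1795]
eef_rot: [179.9, 0.1, 1.9]
contact_force: [1.1, 1.9, -0.7]
gripper_width: 0.0233
gripper_force: 0.0
```

Run:
```python
from h import *
np.set_printoptions(precision=4,suppress=True)
for i in range(3): w=cap('wrist')
s=get_state(); print(s['tcp_pos'],s['eef_rot'],s['gripper_width'])
for n in (-.072,-.024,.024,.072):
    b=R.from_euler('z',1.9,degrees=True).apply([0,n,0])+[.511,.289,0]; print(n,b[:2],wrod(w,b[:2],1.9,.04))
for r in optics.look_for('wrist','bead2'): print(np.round(r['location'],4),r['p'])
t=cap('top'); H=hsv(t)
for n in ('lid_handle','lid','bead1','mat'):
    for r in optics.look_for('top',n)[:8]: print(n,np.round(r['location'],3),round(r['p'],2))
m=(H[...,1]<75)&(H[...,2]>90); m[:120]=0;m[225:]=0;m[:,:398]=0;m[:,530:]=0
m2=cv2.morphologyEx(m.astype(np.uint8),cv2.MORPH_CLOSE,np.ones((25,25))); print('lid',rect(t,m2,.018))
h=(H[...,0]<15)&(H[...,1]>110)&(H[...,2]<140)&cv2.erode(cv2.dilate(m2,np.ones((3,3))),np.ones((7,7))).astype(bool)
print(h.sum(),'handle',rect(t,h,.055))
```

```text
[0.4821 0.2175 0.1824] [-179.7284   -0.3274    1.929 ] 0.023803396755843365
-0.072 [0.5134 0.217 ] {'off_centre': np.float64(0.0006), 'off_grip': np.float64(0.0007), 'dyaw': -0.1, 'n': 42}
-0.024 [0.5118 0.265 ] {'off_centre': np.float64(0.0013), 'off_grip': np.float64(0.0016), 'dyaw': -0.5, 'n': 46}
0.024 [0.5102 0.313 ] {'off_centre': np.float64(0.0002), 'off_grip': np.float64(0.0006), 'dyaw': -0.7, 'n': 44}
0.072 [0.5086 0.361 ] {'off_centre': np.float64(-0.0011), 'off_grip': np.float64(-0.0018), 'dyaw': 1.3, 'n': 46}
[0.5169 0.2674 0.0501] 0.89
[0.5196 0.213  0.0543] 0.83
[0.5094 0.3622 0.045 ] 0.77
[0.511  0.3089 0.0486] 0.55
[0.3045 0.1724 0.0306] 0.46
lid_handle [ 0.521 -0.319  0.017] 0.74
lid_handle [0.512 0.212 0.045] 0.7
lid [ 0.519 -0.317  0.018] 0.85
bead1 [0.234 0.336 0.025] 0.89
bead1 [ 0.263 -0.223  0.025] 0.74
bead1 [0.462 0.264 0.046] 0.48
bead1 [0.458 0.359 0.047] 0.42
mat [ 0.435 -0.301  0.005] 0.56
lid (array([ 0.5199, -0.3196]), 84.53584289550781, (257.3783874511719, 190.36705017089844))
255 handle (array([ 0.5832, -0.3238]), 84.6568603515625, (101.08753967285156, 15.529748916625977))
```

All four rods sit in their notches. Now fetch the lid, which the top camera finds unmoved on the mat.

Run:
```python
from h import *
for i in range(2): cap('wrist')
s=get_state(); print(s['tcp_pos'],s['eef_rot'])
route([.4807,.2163,.1815],1.9,[(.5868,-.328,.188,-95.5)])
```

```text
[0.48020796 0.2159268  0.17711719] [1.79920732e+02 8.64883485e-02 1.91143770e+00]
[0.147, 0.913, -0.011] 0.271 -> [0.507, 0.08, 0.183] -22.4
[0.51, 0.77, -0.011] 0.27 -> [0.534, -0.056, 0.185] -46.8
[0.782, 0.492, -0.01] 0.271 -> [0.56, -0.192, 0.186] -71.2
[0.916, 0.126, -0.011] 0.27 -> [0.587, -0.328, 0.188] -95.5
```

Request:
send_rows(moves=[{"slide": [0.029, 0.183, 0], "turn": 0.054, "gripper": 0.4}, {"slide": [0.059, 0.365, 0], "turn": 0.108, "gripper": 0.4}, {"slide": [0.088, 0.548, 0], "turn": 0.163, "gripper": 0.4}, {"slide": [0.118, 0.73, -0.01], "turn": 0.217, "gripper": 0.4}, {"slide": [0.147, 0.913, -0.011], "turn": 0.271, "gripper": 0.4}])

```text
time_s: 42.82
tcp_pos: [0.5071, 0.0789, 0.1794]
eef_rot: [180.0, 0.0, -22.7]
contact_force: [-0.1, 0.3, -0.3]
gripper_width: 0.0348
gripper_force: 0.0
```

Request:
send_rows(moves=[{"slide": [0.102, 0.154, 0], "turn": 0.054, "gripper": 0.4}, {"slide": [0.204, 0.308, 0], "turn": 0.108, "gripper": 0.4}, {"slide": [0.306, 0.462, 0], "turn": 0.162, "gripper": 0.4}, {"slide": [0.408, 0.616, -0.01], "turn": 0.216, "gripper": 0.4}, {"slide": [0.51, 0.77, -0.011], "turn": 0.27, "gripper": 0.4}])

```text
time_s: 43.23
tcp_pos: [0.5337, -0.0573, 0.181]
eef_rot: [180.0, 0.0, -47.0]
contact_force: [1.5, 1.1, 0.5]
gripper_width: 0.035
gripper_force: 0.0
```

Request:
send_rows(moves=[{"slide": [0.156, 0.098, 0], "turn": 0.054, "gripper": 0.4}, {"slide": [0.313, 0.197, 0], "turn": 0.108, "gripper": 0.4}, {"slide": [0.469, 0.295, 0], "turn": 0.163, "gripper": 0.4}, {"slide": [0.626, 0.394, -0.01], "turn": 0.217, "gripper": 0.4}, {"slide": [0.782, 0.492, -0.01], "turn": 0.271, "gripper": 0.4}])

```text
time_s: 43.65
tcp_pos: [0.5602, -0.1933, 0.1824]
eef_rot: [179.9, 0.0, -71.4]
contact_force: [1.2, 0.7, -0.8]
gripper_width: 0.0348
gripper_force: 0.0
```

Request:
send_rows(moves=[{"slide": [0.183, 0.025, 0], "turn": 0.054, "gripper": 0.4}, {"slide": [0.366, 0.05, 0], "turn": 0.108, "gripper": 0.4}, {"slide": [0.55, 0.076, 0], "turn": 0.162, "gripper": 0.4}, {"slide": [0.733, 0.1, -0.01], "turn": 0.216, "gripper": 0.4}, {"slide": [0.916, 0.126, -0.011], "turn": 0.27, "gripper": 0.4}])

```text
time_s: 44.07
tcp_pos: [0.5867, -0.3294, 0.1837]
eef_rot: [179.9, 0.0, -95.7]
contact_force: [0.3, 0.3, 0.2]
gripper_width: 0.0349
gripper_force: 0.0
```

Run:
```python
from h import *
for i in range(5): w=cap('wrist')
s=get_state(); print(s['tcp_pos'],s['eef_rot'],s['gripper_width'])
H=hsv(w); h=(H[...,0]<15)&(H[...,1]>110)&(H[...,2]<140); h[:,:290]=0;h[:,350:]=0;h[262:]=0;h[:100]=0
n,l,st,_=cv2.connectedComponentsWithStats(h.astype(np.uint8)); k=1+st[1:,4].argmax(); print(st[k])
print('handle',rect(w,h,.055))
```

```text
[ 0.58624385 -0.32788138  0.18345296] [ 1.79898782e+02  2.73488213e-02 -9.54535446e+01] 0.03517094514688801
[ 315  143   12   97 1145]
handle (array([ 0.58672064, -0.32697101]), 84.72801208496094, (98.2491226196289, 11.189740180969238))
```

Request:
send_rows(moves=[{"slide": [0, 0, 0.25], "turn": 0, "gripper": 0.4}, {"slide": [0, 0, 0.5], "turn": 0, "gripper": 0.4}, {"slide": [0, 0, 0.7], "turn": 0, "gripper": 0.4}, {"slide": [0, 0, 0.87], "turn": 0, "gripper": 0.4}, {"slide": [0, 0, 0.973], "turn": 0, "gripper": 0.4}], newtons=10)

```text
time_s: 44.73
tcp_pos: [0.585, -0.3261, 0.0354]
eef_rot: [179.8, 0.1, -95.4]
contact_force: [-0.1, 0.4, 0.5]
gripper_width: 0.035
gripper_force: 0.0
```

Request:
send_rows(moves=[{"slide": [0, 0, 0], "turn": 0, "gripper": 0.2}, {"slide": [0, 0, 0], "turn": 0, "gripper": 0.1}, {"slide": [0, 0, 0], "turn": 0, "gripper": 0}, {"slide": [0, 0, 0], "turn": 0, "gripper": 0}, {"slide": [0, 0, 0], "turn": 0, "gripper": 0}], newtons=10)

```text
time_s: 45.15
tcp_pos: [0.5877, -0.3279, 0.0405]
eef_rot: [-179.9, -0.0, -95.4]
contact_force: [-0.5, 1.4, 3.4]
gripper_width: 0.0141
gripper_force: 10.0
```

Request:
send_rows(moves=[{"slide": [0, 0, 0], "turn": 0, "gripper": 0}, {"slide": [0, 0, 0], "turn": 0, "gripper": 0}, {"slide": [0, 0, 0], "turn": 0, "gripper": 0}, {"slide": [0, 0, 0], "turn": 0, "gripper": 0}, {"slide": [0, 0, 0], "turn": 0, "gripper": 0}], newtons=60)

```text
time_s: 45.57
tcp_pos: [0.5877, -0.3279, 0.0405]
eef_rot: [-179.9, -0.0, -95.4]
contact_force: [-1.3, 3.7, 7.7]
gripper_width: 0.0134
gripper_force: 60.0
```

Request:
send_rows(moves=[{"slide": [0, 0, -0.03], "turn": 0, "gripper": 0}, {"slide": [0, 0, -0.06], "turn": 0, "gripper": 0}, {"slide": [0, 0, -0.1], "turn": 0, "gripper": 0}, {"slide": [0, 0, -0.14], "turn": 0, "gripper": 0}, {"slide": [0, 0, -0.18], "turn": 0, "gripper": 0}])

```text
time_s: 45.98
tcp_pos: [0.5867, -0.3281, 0.0662]
eef_rot: [-180.0, 0.0, -95.5]
contact_force: [0.3, -0.1, -2.9]
gripper_width: 0.0137
gripper_force: 60.0
```

Request:
send_rows(moves=[{"slide": [0, 0, -0.15], "turn": 0, "gripper": 0}, {"slide": [0, 0, -0.3], "turn": 0, "gripper": 0}, {"slide": [0, 0, -0.5], "turn": 0, "gripper": 0}, {"slide": [0, 0, -0.65], "turn": 0, "gripper": 0}, {"slide": [0, 0, -0.8], "turn": 0, "gripper": 0}])

```text
time_s: 46.4
tcp_pos: [0.5867, -0.3281, 0.1877]
eef_rot: [-179.9, -0.0, -95.5]
contact_force: [0.6, 0.2, -3.7]
gripper_width: 0.0133
gripper_force: 60.0
```

Run:
```python
from h import *
for i in range(4): w=cap('wrist')
s=get_state(); print(s['tcp_pos'],s['eef_rot'],s['gripper_width'],s['contact_force'],s['moment'])
route([.5868,-.328,s['tcp_pos'][2]],-95.5,[(.578,.289,.19,-88.2)])
```

```text
[ 0.5867122  -0.32785898  0.18603942] [-1.79926154e+02  2.01286059e-02 -9.54864622e+01] 0.0132654231726524 [-0.36066446  0.59968313 -4.23161644] [ 0.00379113 -0.03507873  0.00060418]
[-0.818, 0.091, -0.005] -0.016 -> [0.585, -0.205, 0.187] -94.0
[-0.82, 0.069, -0.006] -0.016 -> [0.583, -0.081, 0.188] -92.6
[-0.821, 0.05, -0.005] -0.017 -> [0.582, 0.042, 0.188] -91.1
[-0.822, 0.027, -0.005] -0.016 -> [0.58, 0.166, 0.189] -89.7
[-0.823, 0.007, -0.005] -0.016 -> [0.578, 0.289, 0.19] -88.2
```

Request:
send_rows(moves=[{"slide": [-0.11, 0.01, 0], "turn": 0, "gripper": 0}, {"slide": [-0.26, 0.03, 0], "turn": -0.004, "gripper": 0}, {"slide": [-0.43, 0.05, 0], "turn": -0.008, "gripper": 0}, {"slide": [-0.62, 0.07, 0], "turn": -0.012, "gripper": 0}, {"slide": [-0.818, 0.091, 0], "turn": -0.016, "gripper": 0}])

```text
time_s: 47.02
tcp_pos: [0.5835, -0.2036, 0.1834]
eef_rot: [179.8, 0.0, -94.1]
contact_force: [0.3, 0.0, -3.6]
gripper_width: 0.0135
gripper_force: 60.0
```

Request:
send_rows(moves=[{"slide": [-0.164, 0.014, 0], "turn": -0.003, "gripper": 0}, {"slide": [-0.328, 0.028, 0], "turn": -0.006, "gripper": 0}, {"slide": [-0.492, 0.041, 0], "turn": -0.01, "gripper": 0}, {"slide": [-0.656, 0.055, 0], "turn": -0.013, "gripper": 0}, {"slide": [-0.82, 0.069, 0], "turn": -0.016, "gripper": 0}])

```text
time_s: 47.43
tcp_pos: [0.5819, -0.0799, 0.1837]
eef_rot: [179.8, -0.0, -92.6]
contact_force: [0.7, 0.1, -3.4]
gripper_width: 0.0136
gripper_force: 60.0
```

Request:
send_rows(moves=[{"slide": [-0.164, 0.01, 0], "turn": -0.003, "gripper": 0}, {"slide": [-0.328, 0.02, 0], "turn": -0.006, "gripper": 0}, {"slide": [-0.492, 0.03, 0], "turn": -0.01, "gripper": 0}, {"slide": [-0.656, 0.04, 0], "turn": -0.013, "gripper": 0}, {"slide": [-0.821, 0.05, 0], "turn": -0.017, "gripper": 0}])

```text
time_s: 47.85
tcp_pos: [0.58, 0.0431, 0.1838]
eef_rot: [179.8, -0.0, -91.1]
contact_force: [0.4, 0.1, -3.2]
gripper_width: 0.0133
gripper_force: 60.0
```

Request:
send_rows(moves=[{"slide": [-0.164, 0.005, 0], "turn": -0.003, "gripper": 0}, {"slide": [-0.328, 0.011, 0], "turn": -0.006, "gripper": 0}, {"slide": [-0.493, 0.016, 0], "turn": -0.01, "gripper": 0}, {"slide": [-0.657, 0.022, 0], "turn": -0.013, "gripper": 0}, {"slide": [-0.822, 0.027, 0], "turn": -0.016, "gripper": 0}])

```text
time_s: 48.27
tcp_pos: [0.5782, 0.1663, 0.1837]
eef_rot: [179.8, -0.1, -89.6]
contact_force: [0.9, -0.1, -2.6]
gripper_width: 0.0137
gripper_force: 60.0
```

Request:
send_rows(moves=[{"slide": [-0.2, 0.002, 0], "turn": -0.003, "gripper": 0}, {"slide": [-0.39, 0.004, 0], "turn": -0.006, "gripper": 0}, {"slide": [-0.57, 0.005, 0], "turn": -0.01, "gripper": 0}, {"slide": [-0.72, 0.006, 0], "turn": -0.013, "gripper": 0}, {"slide": [-0.823, 0.007, 0], "turn": -0.016, "gripper": 0}])

```text
time_s: 48.68
tcp_pos: [0.5766, 0.2906, 0.1835]
eef_rot: [179.9, -0.1, -88.1]
contact_force: [-0.2, -0.8, -3.3]
gripper_width: 0.0134
gripper_force: 60.0
```

Run:
```python
from h import *
np.set_printoptions(precision=4,suppress=True)
for i in range(4): w=cap('wrist')
s=get_state(); print(s['tcp_pos'],s['eef_rot'],s['gripper_width'],s['contact_force'],s['moment'])
H=hsv(w); h=(H[...,0]<15)&(H[...,1]>110)&(H[...,2]<150); h[:,:290]=0;h[:,350:]=0;h[230:]=0;h[:60]=0
v,u=np.nonzero(h); 
if len(v): print(np.percentile(v,[1,99]),np.percentile(u,[1,99]))
p=np.array(s['tcp_pos']);Rm=R.from_euler('xyz',s['eef_rot'],degrees=True)
print('expected bar far end',w2pix(w,p+Rm.apply([.05,0,-.0165])))
# lid far (-y) edge in image
m=(H[...,1]<75)&(H[...,2]>80)
for u in (250,300,340,400,450): q=np.nonzero(m[:230,u])[0]; print(u,q.min() if len(q) else None)
for a in ((.128,.095),(.128,-.095+.0)): pass
L=lambda lx,ly,z: p+Rm.apply([0,0,0])+R.from_euler('z',1.8,degrees=True).apply([lx-.065,ly,0])+[0,0,z+.0075-.036]
print('exp corners',w2pix(w,L(.095,-.128,.006)),w2pix(w,L(-.095,-.128,.006)))
```

```text
[0.5769 0.2886 0.1842] [179.8852  -0.0889 -88.1515] 0.013600081613815896 [ 0.4289 -0.3481 -3.2864] [-0.0964 -0.0741  0.0042]
[170. 229.] [309. 333.]
expected bar far end [320.9612 169.4834]
250 None
300 17
340 17
400 17
450 17
exp corners [264.0308   8.6623] [624.5165   9.5115]
```

Request:
send_rows(moves=[{"slide": [0, -0.006, 0.12], "turn": 0, "gripper": 0}, {"slide": [0, -0.006, 0.25], "turn": 0, "gripper": 0}, {"slide": [0, -0.006, 0.36], "turn": 0, "gripper": 0}, {"slide": [0, -0.006, 0.44], "turn": 0, "gripper": 0}, {"slide": [0, -0.006, 0.5], "turn": 0, "gripper": 0}])

```text
time_s: 49.3
tcp_pos: [0.578, 0.2876, 0.1091]
eef_rot: [179.9, -0.1, -88.2]
contact_force: [0.3, 0.0, -3.8]
gripper_width: 0.0136
gripper_force: 60.0
```

Request:
send_rows(moves=[{"slide": [0, 0, 0.015], "turn": 0, "gripper": 0}, {"slide": [0, 0, 0.03], "turn": 0, "gripper": 0}, {"slide": [0, 0, 0.045], "turn": 0, "gripper": 0}, {"slide": [0, 0, 0.06], "turn": 0, "gripper": 0}, {"slide": [0, 0, 0.06], "turn": 0, "gripper": 0}])

```text
time_s: 49.72
tcp_pos: [0.5786, 0.2892, 0.1018]
eef_rot: [-180.0, 0.0, -88.2]
contact_force: [0.2, -0.3, -3.6]
gripper_width: 0.0134
gripper_force: 60.0
```

Request:
send_rows(moves=[{"slide": [0, 0, 0.01], "turn": 0, "gripper": 0}, {"slide": [0, 0, 0.02], "turn": 0, "gripper": 0}, {"slide": [0, 0, 0.03], "turn": 0, "gripper": 0}, {"slide": [0, 0, 0.035], "turn": 0, "gripper": 0}, {"slide": [0, 0, 0.035], "turn": 0, "gripper": 0}], newtons=30)

```text
time_s: 50.13
tcp_pos: [0.5783, 0.289, 0.0961]
eef_rot: [180.0, -0.0, -88.2]
contact_force: [0.3, 0.0, -3.3]
gripper_width: 0.0138
gripper_force: 30.0
```

Request:
send_rows(moves=[{"slide": [0, 0, 0.01], "turn": 0, "gripper": 0}, {"slide": [0, 0, 0.02], "turn": 0, "gripper": 0}, {"slide": [0, 0, 0.03], "turn": 0, "gripper": 0}, {"slide": [0, 0, 0.03], "turn": 0, "gripper": 0}, {"slide": [0, 0, 0.03], "turn": 0, "gripper": 0}], newtons=15)

```text
time_s: 50.55
tcp_pos: [0.5784, 0.289, 0.0916]
eef_rot: [180.0, -0.0, -88.2]
contact_force: [-0.4, 0.7, -3.8]
gripper_width: 0.014
gripper_force: 15.0
```

Request:
send_rows(moves=[{"slide": [0, 0, 0.007], "turn": 0, "gripper": 0}, {"slide": [0, 0, 0.014], "turn": 0, "gripper": 0}, {"slide": [0, 0, 0.014], "turn": 0, "gripper": 0}, {"slide": [0, 0, 0.014], "turn": 0, "gripper": 0}, {"slide": [0, 0, 0.014], "turn": 0, "gripper": 0}], newtons=5)

```text
time_s: 50.97
tcp_pos: [0.5787, 0.2892, 0.0903]
eef_rot: [-180.0, 0.0, -88.2]
contact_force: [-1.0, 0.1, 3.4]
gripper_width: 0.0136
gripper_force: 5.0
```

Contact came at the expected seated height (0.0903 m). Release and rise.

Request:
send_rows(moves=[{"slide": [0, 0, 0], "turn": 0, "gripper": 0.2}, {"slide": [0, 0, 0], "turn": 0, "gripper": 0.3}, {"slide": [0, 0, 0], "turn": 0, "gripper": 0.4}, {"slide": [0, 0, 0], "turn": 0, "gripper": 0.4}, {"slide": [0, 0, 0], "turn": 0, "gripper": 0.4}])

```text
time_s: 51.38
tcp_pos: [0.5785, 0.289, 0.0896]
eef_rot: [180.0, -0.0, -88.2]
contact_force: [0.1, -0.1, 1.5]
gripper_width: 0.0342
gripper_force: 0.0
```

Request:
send_rows(moves=[{"slide": [0, 0, -0.1], "turn": 0, "gripper": 0.4}, {"slide": [0, 0, -0.35], "turn": 0, "gripper": 0.4}, {"slide": [0, 0, -0.6], "turn": 0, "gripper": 0.4}, {"slide": [0, 0, -0.8], "turn": 0, "gripper": 0.4}, {"slide": [0, 0, -0.9], "turn": 0, "gripper": 0.4}])

```text
time_s: 51.8
tcp_pos: [0.5799, 0.2898, 0.2297]
eef_rot: [-179.7, 0.2, -88.1]
contact_force: [0.5, -0.5, 1.2]
gripper_width: 0.0352
gripper_force: 0.0
```

Request:
send_rows(moves=[{"slide": [0.2, 0, 0], "turn": 0, "gripper": 0.4}, {"slide": [0.4, 0, 0], "turn": 0, "gripper": 0.4}, {"slide": [0.6, 0, 0], "turn": 0, "gripper": 0.4}, {"slide": [0.8, 0, 0], "turn": 0, "gripper": 0.4}, {"slide": [1, 0, 0], "turn": 0, "gripper": 0.4}])

```text
time_s: 52.22
tcp_pos: [0.583, 0.1379, 0.2248]
eef_rot: [-180.0, 0.0, -88.2]
contact_force: [0.2, 0.2, -0.5]
gripper_width: 0.0353
gripper_force: 0.0
```

Request:
send_rows(moves=[{"slide": [0.2, 0, 0], "turn": 0, "gripper": 0.4}, {"slide": [0.4, 0, 0], "turn": 0, "gripper": 0.4}, {"slide": [0.6, 0, 0], "turn": 0, "gripper": 0.4}, {"slide": [0.8, 0, 0], "turn": 0, "gripper": 0.4}, {"slide": [1, 0, 0], "turn": 0, "gripper": 0.4}])

```text
time_s: 52.63
tcp_pos: [0.5878, -0.0122, 0.2249]
eef_rot: [-180.0, 0.0, -88.2]
contact_force: [1.0, -0.5, -0.4]
gripper_width: 0.0353
gripper_force: 0.0
```

Request:
send_rows(moves=[{"slide": [0.2, 0, 0], "turn": 0, "gripper": 0.4}, {"slide": [0.4, 0, 0], "turn": 0, "gripper": 0.4}, {"slide": [0.6, 0, 0], "turn": 0, "gripper": 0.4}, {"slide": [0.8, 0, 0], "turn": 0, "gripper": 0.4}, {"slide": [1, 0, 0], "turn": 0, "gripper": 0.4}])

```text
time_s: 53.05
tcp_pos: [0.5926, -0.1622, 0.2248]
eef_rot: [-180.0, 0.0, -88.2]
contact_force: [-0.1, -0.0, -1.2]
gripper_width: 0.0346
gripper_force: 0.0
```

Run:
```python
from h import *
np.set_printoptions(precision=4,suppress=True)
c=cap('top'); H=hsv(c)
m=(H[...,1]<60)&(H[...,2]>150); m[:100]=0;m[:,:140]=0;m[:,290:]=0
m2=cv2.morphologyEx(m.astype(np.uint8),cv2.MORPH_CLOSE,np.ones((25,25)))
print('lid top',rect(c,m2,.068),'was .5106 .2878 -88.39 254x190.9')
for n in ('bead1','marver'): print(n,[(np.round(r['location'],3).tolist(),round(r['p'],2)) for r in optics.look_for('top',n)])
s=cap('scene'); g0=cv2.imread('pics/scene0.png').astype(int); g1=s['img'][...,::-1].astype(int)
d=(abs(g0-g1).sum(2)>90); print('diff px in lid area of scene',d[240:390,310:472].sum())
# lid corners via network-free subpixel: compare before/after
for a in (g0,g1):
    g=cv2.cvtColor(a.astype(np.uint8),cv2.COLOR_BGR2GRAY)
    print(cv2.cornerSubPix(g,np.array([[[469,318]],[[406,385]],[[312,289]]],np.float32),(4,4),(-1,-1),(3,40,.01)).reshape(-1))
st=get_state(); print(st['tcp_pos'],st['time_s'],st['contact_force'])
```

```text
lid top (array([0.5104, 0.2994]), -88.1242014169693, (235.50123596191406, 190.78924560546875)) was .5106 .2878 -88.39 254x190.9
bead1 [([0.264, -0.22, 0.027], 0.73), ([0.231, 0.338, 0.031], 0.73)]
marver [([0.653, -0.049, 0.03], 0.64)]
diff px in lid area of scene 448
[469.125  318.2692 406.3214 385.1896 311.5284 288.5674]
[468.978  318.0027 406.3984 385.2758 311.1361 288.9442]
[ 0.5925 -0.1616  0.2244] 53.25 [-0.4289  1.1225  0.1593]
```

Scene-camera lid corners match the start to within 0.4 px, so the lid is fully seated as it was. Handing in.

```bash
python3 -c "
from plant import order
print(order.close_job())"
```

```text
the job is handed in; nothing more can be done
None
```

I handed the job in: the lid was tipped to about 20°, lifted off and laid on the mat, all four beaded mandrels were laid in their own notch pairs, and the lid is back on the rim with its corners within 0.4 px of where they started.

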